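# Unclamp the engraved bar and put the batch away in the drawer

## Task

The brass bars on this goldsmith's bench are finished. Pull the drawer of the small wooden cabinet all the way out to its stop and throw the handle of the toggle clamp over so that it lets go of the bar in the fixture; put that bar and every brass bar lying loose on the bench into the drawer, then push the drawer fully shut. Free the held bar only by opening the clamp, leave the clamp open, and do not disturb the hammer, the jar or the screwdriver.

Things in the scene. Friction and masses are not known exactly. Their poses are not given: they have to be found in the camera images.
- fixture: aluminium holding fixture fixed to the bench: plate 250 x 80 x 12 mm; origin at the centre of its underside, x along its length (roughly world +y), from the clamp towards the bar, z up. The toggle clamp stands at x = -91 to -35 mm; its arm reaches along +x to x = 33 mm and its rubber pad holds the bar down at x = 23 mm. Opened, the arm stands up: pad near x = 0, end 150 mm above the bench
- nest (a point): seat of the held bar on the fixture's plate, under the bar's middle: x = 64, y = 0, z = 12 mm in the fixture's frame, same axes. The bar lies along x between four blocks (12 mm long, 36 mm before and after this point, inner faces 12.5 mm either side of the centre line) and an end stop 52 mm on, all 10 mm high. The middle of the bar is free on both sides for the fingers
- clamp_handle (a joint): angle of the clamp's handle (rad): 0 = upright and locked; 1.25 = thrown right over to the fixture's -x side, away from the bar, at its stop, clamp open. The pad presses hardest at 0.07 (over centre), then the arm lifts (0.7 rad at handle 0.9, 1.4 at 1.25). It needs about 2 to 5 N at the grip, pushed from the bar's side, and stays where it is left
- clamp_pivot (a point): pivot of the clamp's handle, on the fixture: x = -62.5, y = 0, z = 30 mm in the fixture's frame, same axes; the handle turns about the y direction here
- clamp_grip (a point): point on the axis of the clamp handle, in the middle of its black rubber grip (round, 20 mm diameter, 70 mm long), 95 mm from the handle's pivot; the handle's end is 130 mm from the pivot; at the start the handle stands upright and its end is 160 mm above the bench
- cabinet_drawer0 (a joint): how far the drawer is pulled out (m): 0 = shut, 0.1496 = at its stop; it starts up to 20 mm ajar; friction about 1 N
- cabinet_drawer0_handle (a point): middle of the drawer's horizontal brass bar handle (11 mm thick, 120 mm long), 35 mm in front of the drawer's front, about 57 mm above the bench; the top of the cabinet is 95 mm above the bench. The handle can be pinched from above, one finger between it and the front
- drawer_floor (a point): centre of the inner floor of the drawer (22 mm above the bench); moves with the drawer; its x points into the cabinet (the drawer slides out along -x), y along its width, z up. Inside the drawer is 175 mm (x, from -87.5 to 87.5 mm) by 258 mm (y) and 51 mm deep (rim 73 mm above the bench); at its stop the part from x = -87.5 to about +56 mm stands clear of the cabinet
- bar_held: the solid brass bar held in the fixture by the clamp at the start, 100 x 20 x 16 mm, about 0.27 kg. Origin: centre of its underside; x along its length, y across its 20 mm width, z up
- bar0: a loose solid brass bar, 100 x 20 x 16 mm, about 0.27 kg, lying flat on the bench with its length roughly across the robot's view (along y); may be absent. Origin: centre of its underside; x along its length, y across its 20 mm width, z up
- bar1: a loose solid brass bar, 100 x 20 x 16 mm, about 0.27 kg, lying flat on the bench with its length roughly across the robot's view (along y); may be absent. Origin: centre of its underside; x along its length, y across its 20 mm width, z up
- bar2: a loose solid brass bar, 100 x 20 x 16 mm, about 0.27 kg, lying flat on the bench with its length roughly across the robot's view (along y); may be absent. Origin: centre of its underside; x along its length, y across its 20 mm width, z up
- bar3: a loose solid brass bar, 100 x 20 x 16 mm, about 0.27 kg, lying flat on the bench with its length roughly across the robot's view (along y); may be absent. Origin: centre of its underside; x along its length, y across its 20 mm width, z up
- hammer: bystander: hammer, 240 mm long, lying beyond the bars
- jar: bystander: amber jar with a dark lid, 60 mm diameter, 75 mm high, standing beyond the bars
- graver: bystander: screwdriver, 180 mm long, lying beyond the fixture
Things that resemble listed ones, but are neither listed nor needed, are in the scene too. What is shaped like the bar0 but pink is not meant.

How it is judged:
By the outcome, as a careful person would: the job done as asked, in the order asked, and still so for the second after the job is handed in, with the robot touching nothing.
Of bar0, bar1, bar2, bar3 only 2 to 4 are there at a start; the rules pass over those that are not, and their reading is None.
At some moment in a run one of bar0, bar1, bar2, bar3 may be knocked a few centimetres aside while the robot is not near it.
Once in a run the grip may slacken for a moment while it holds something.
It also fails if it takes over 210 s, if anything falls off the work surface, if the arm or the gripper's body presses on something with over 40 N, if the wrist force passes 120 N, or if a joint passes its speed limit or range.

## Robot

A 6-joint arm with a two-finger parallel gripper is mounted at the origin on the work surface. World frame = base frame: x ahead of the robot, y to its left, z up, the work surface at z = 0. Lengths are in mm, angles in rad, forces in N, time in s.
With the tool pointing down it reaches from about 350 to 975 mm from the base axis. Payload 7.1 kg.
Tool frame: the origin (TCP) lies at the very end of the fingers, on their centre line; the grasp point (between the pads) lies 19 mm behind it (ctrl.tcp_to_grasp is the distance from the TCP to the grasp point, in mm); z points along the fingers, x is the direction in which the jaws open and shut, and the axes are right-handed (so a half turn about z gives the same grasp; the last joint's range is limited). The gripper opens to 88 mm and grips with 3 to 60 N. Pads are 20 mm wide; open, the fingers measure 115 mm over their backs; the gripper's body (75 mm by 178 mm) begins 61 mm behind the grasp point.
Start: joints at [1.216, 0.423, 1.63, -0, 1.089, -0.019], TCP at [205.921, 590.086, 222.675] pointing down, gripper open.
Joint ranges: [-3, 3], [-0.9, 2.11], [0.09, 2.58], [-1.31, 4.45], [0.11, 2.69], [-2.54, 2.54]. Speed limits (rad/s): [2.39, 2.39, 3.01, 3.14, 3.14, 3.14].

## Interface

Orientations are given as a rotation vector (axis times angle).
In Python, from workcell import get_obs, viewer, ctrl, masks_of gives the robot as it stands. The module is installed in compiled form; this text tells all that it offers.
- The arm moves only by the shell command python3 -m inch 'ROWS'. ROWS is JSON, a list of rows, each an object of numbers: "tx", "ty", "tz": the shift along the tool's x, y, z in cm; "ax", "ay", "az": the turn, a rotation vector about the tool's x, y, z in degrees; "jaw": the opening, from 0 (shut) to 1 (fully open). In form: [{"tx": .., "ty": .., "tz": .., "ax": .., "ay": .., "az": .., "jaw": ..}, ...]. A call has 1 to 12 rows; each row shifts and turns the commanded pose from where the row before left it, along the tool's axes as they then stand; what a row does not reach is not made up. A row lasts 1/8 s, in which the tool goes at most 62.5 mm and 10.7 degrees, less where a joint would pass 70% of its speed; a pose out of reach is approached as far as the arm can. A call is refused whole if a number of a shift passes 6.25 or a number of a turn 10.7, either way. A call with a gripper value outside its range is refused whole. The fingers move at their own pace and stop on an object; the grip force is fixed at half the most. Time passes only in rows, so rows that do not move let the fingers close. It gives the time, the measured TCP pose, the force and the opening at its end, in the units of the state.
- get_obs(): the state, without advancing time (a new reading comes with each control period).
- viewer.get_image(name): name is "side" or "top"; returns (picture, depth): 384x512x3 uint8, red, green, blue; 384x512 float32, mm along the optical axis (not along the pixel's ray), 0 where there is no reading.
- viewer.get_calibration(name): a dict with "fx", "fy", "cx", "cy" (pixels), "distortion" ([k1, k2, p1, p2, k3] as OpenCV has them; the pictures are not rectified), "rvec" (rotation vector, rad) and "tvec" (3), from world to camera coordinates, as OpenCV has them. Camera axes: x right, y down, z forward; pixel columns grow to the right and rows downward; lengths in mm; the calibration is good to about 2 mm. A picture is of the moment at which its call begins. get_calibration takes no time and is no camera call.
- ctrl.close_job(): hands the job in, once; it reports no verdict.
Trained networks look in the newest picture that a camera, given by its name, has taken for a name from the list of things; names that differ only in an ending like _2 or _b are one class to them, and where a whole thing is asked for, a point or a joint stands for the part that bears it (a point fixed in the world has none). Each returns a list of dicts, best first, with "score" (0 to 1); they miss things now and then, are a little off and sometimes report something else, mostly with a low value. They report only what shows in the picture. A call takes as long as a camera call. They do not tell look-alikes from the thing itself.
- masks_of(camera, thing): "pixels" (384x512 bool, what is visible of it) and "location" ([column, row] in pixels, amid what is visible of it).
The state is a dict: "t": time; "qpos": joint angles; "qvel": joint speeds; "joint_torque": joint torques, N m; "ee_pos": TCP position; "orientation": TCP orientation; "ft_force": force on the tool from outside, world axes, zero at the start; "moment": the same for the moment, N m; "width": finger opening in mm.
Only numpy, scipy, OpenCV 4.12 (cv2) and the standard library are available. Lean on these libraries where they do the work, as an engineer would, in place of code of your own. Each camera call takes 0.05 s, during which the arm holds its last target. There are 200 camera calls.

## Working session

There is one attempt and no reset: what is moved stays moved. The work goes in short steps, Python scripts to look and compute and a shell command to move; the robot and the scene stay as the last step left them, time stands still between calls to the robot, and variables do not carry over. Pictures are saved under pics/ and viewed, about 12 in all and at most 16, crops included, and the job is handed in when it is done.

```bash
mkdir -p pics
cat > h.py <<'E'
import numpy as np, cv2
from workcell import get_obs, viewer, ctrl, masks_of
from scipy.spatial.transform import Rotation as R
def cal(n):
    c=viewer.get_calibration(n); K=np.array([[c['fx'],0,c['cx']],[0,c['fy'],c['cy']],[0,0,1.]])
    return K,np.array(c['distortion'],float),R.from_rotvec(np.ravel(c['rvec'])).as_matrix(),np.ravel(c['tvec'])
def cloud(n,dep):
    K,D,Rm,t=cal(n); h,w=dep.shape
    u,v=np.meshgrid(np.arange(w),np.arange(h))
    p=cv2.undistortPoints(np.stack([u,v],-1).reshape(-1,1,2).astype(float),K,D).reshape(h,w,2)
    P=np.dstack([p[...,0]*dep,p[...,1]*dep,dep])
    W=(P-t)@Rm
    W[dep<=0]=np.nan
    return W
def proj(n,pts):
    K,D,Rm,t=cal(n); return cv2.projectPoints(np.array(pts,float).reshape(-1,1,3),cv2.Rodrigues(Rm)[0],t,K,D)[0].reshape(-1,2)
def ray(n,px,z):
    K,D,Rm,t=cal(n); p=cv2.undistortPoints(np.array(px,float).reshape(-1,1,2),K,D).reshape(-1,2)
    d=np.c_[p,np.ones(len(p))]@Rm; o=-Rm.T@t
    return o+d*((z-o[2])/d[:,2])[:,None]
def shot(n,name=None,s=1.5):
    im,d=viewer.get_image(n)
    if name: cv2.imwrite('pics/'+name,cv2.resize(im[...,::-1],None,fx=s,fy=s,interpolation=cv2.INTER_CUBIC))
    return im,d
E
python3 - <<'E'
from h import *
print(get_obs())
for n in('top','side'):
    im,d=shot(n,n+'0.png'); W=cloud(n,d); np.save(n+'0.npy',W)
    c=cal(n); print(n,-c[2].T@c[3], c[2][2], np.isnan(W[...,0]).mean())
    for th in ['fixture','clamp_handle','cabinet_drawer0','cabinet_drawer0_handle','bar_held','bar0','hammer','jar','graver']:
        for m in masks_of(n,th)[:7]:
            px=m['pixels']; w=W[px]; print(n,th,round(m['score'],2),px.sum(),np.round(m['location']),np.round(np.nanmedian(w,0)),'zmax',np.round(np.nanpercentile(w[:,2],95)))
E
```

```text
{'t': 0.0, 'qpos': array([ 1.21597617e+00,  4.23840532e-01,  1.63071414e+00, -1.26294132e-05,
        1.08856164e+00, -1.90542680e-02]), 'qvel': array([ 0.0013101 ,  0.00180689,  0.0012693 , -0.00148508, -0.00077804,
       -0.00057284]), 'joint_torque': array([ 1.23993133e-03, -5.44632661e+01, -2.73662657e+01,  6.45179185e-02,
        2.28802644e-02, -1.31044276e-04]), 'ee_pos': array([205.74835243, 589.56764876, 221.89239569]), 'orientation': array([ 2.56068912e+00,  1.81852168e+00, -1.96695366e-03]), 'ft_force': array([ 0.22359858, -0.50839007, -0.036913  ]), 'moment': array([-0.00072865, -0.00728677,  0.05385741]), 'width': 87.6514288494731}
top [397.39255444   6.10089254 991.16897335] [ 0.20193726  0.02791247 -0.97900063] 0.004201253255208333
top fixture 0.74 2147 [378. 222.] [ 552. -315.   13.] zmax 113.0
top fixture 0.26 258 [293. 196.] [607. -68.  16.] zmax 19.0
top clamp_handle 0.69 169 [409. 224.] [ 555. -359.  133.] zmax 161.0
top cabinet_drawer0 0.95 1666 [157. 180.] [579. 318.  68.] zmax 84.0
top cabinet_drawer0_handle 0.9 1694 [155. 183.] [580. 316.  68.] zmax 84.0
top 
[... 962 characters left out ...]
213. 143.] [586. 311.  61.] zmax 84.0
side bar_held 0.54 351 [292. 287.] [ 556. -235.   28.] zmax 31.0
side bar0 0.93 518 [250. 338.] [ 432. -299.   16.] zmax 19.0
side bar0 0.77 293 [246. 232.] [541. -23.  16.] zmax 19.0
side bar0 0.67 392 [195. 240.] [404.   5.  15.] zmax 19.0
side bar0 0.57 339 [277. 241.] [607. -76.  15.] zmax 19.0
side bar0 0.56 396 [230. 284.] [ 432. -153.   16.] zmax 19.0
side hammer 0.71 1025 [342. 231.] [ 767. -129.   23.] zmax 28.0
side jar 0.56 516 [296. 170.] [748. 118.  52.] zmax 77.0
side jar 0.54 963 [338. 233.] [ 768. -130.   23.] zmax 28.0
side jar 0.23 1685 [218. 144.] [587. 311.  60.] zmax 84.0
side graver 0.77 643 [374. 326.] [ 682. -393.   21.] zmax 27.0
```

View pics/top0.png

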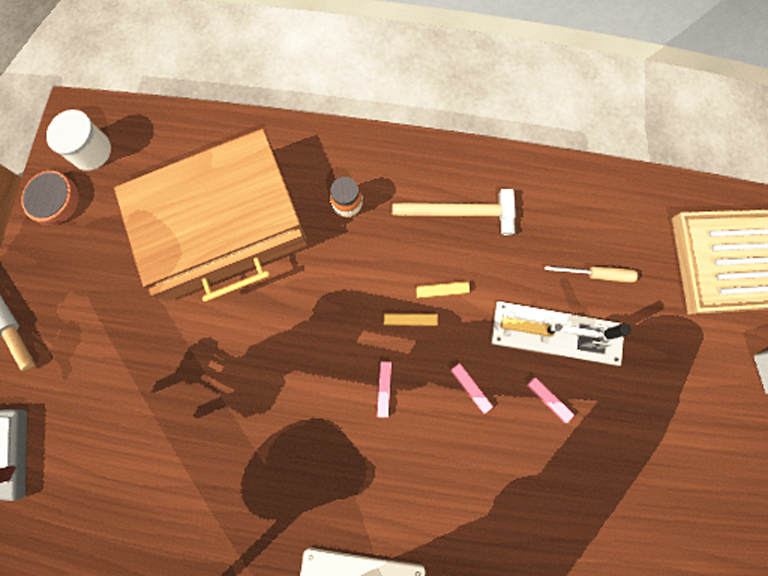

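View pics/side0.png

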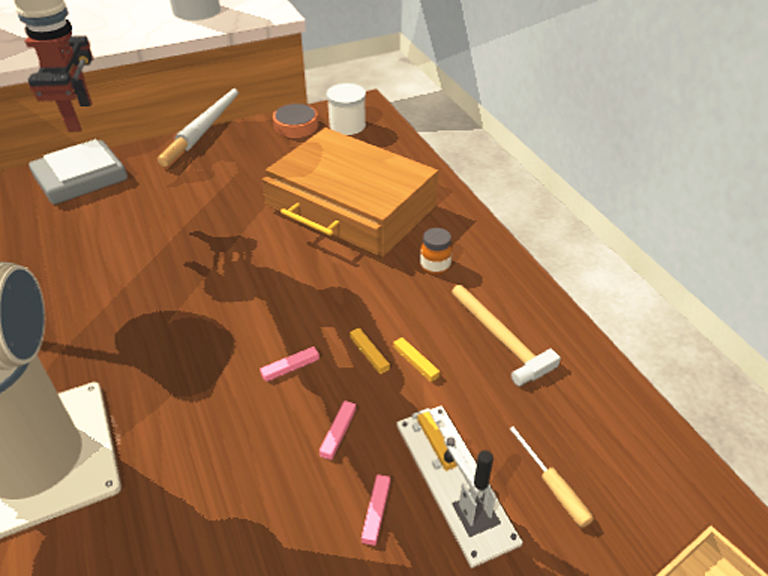

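The bench holds two yellow bars, at top px (442,290) and (411,319), and three pink decoys. The cabinet is at the left with its handle at (235,280), and the clamp fixture is at (558,333). Next I measure precise poses.

```bash
cat >> h.py <<'E'
def rect(P):
    (c,(a,b),th)=cv2.minAreaRect(P[:,:2].astype(np.float32))
    if a<b: a,b,th=b,a,th+90
    return np.round(c,1),round(a,1),round(b,1),round((th+90)%180-90,1)
def bars(n,im,W,box=(380,720,-260,560),zlo=8,zhi=24):
    hsv=cv2.cvtColor(im,cv2.COLOR_RGB2HSV)
    m=(hsv[...,0]>=17)&(hsv[...,0]<=32)&(hsv[...,1]>120)&(W[...,2]>zlo)&(W[...,2]<zhi)&(W[...,0]>box[0])&(W[...,0]<box[1])&(W[...,1]>box[2])&(W[...,1]<box[3])
    k,l,s,c=cv2.connectedComponentsWithStats(m.astype(np.uint8))
    for i in range(1,k):
        if s[i,4]>60: 
            P=W[l==i]; P=P[P[:,2]>np.median(P[:,2])-4]
            print(n,'bar',s[i,4],np.round(c[i]),rect(P),'z',np.round(np.median(P[:,2]),1),'mean',np.round(P.mean(0),1))
E
python3 - <<'E'
from h import *
for n in('top','side'):
    im=cv2.resize(cv2.imread(f'pics/{n}0.png'),(512,384),interpolation=cv2.INTER_AREA)[...,::-1].copy(); W=np.load(n+'0.npy')
    bars(n,im,W); bars(n,im,W,(480,620,-330,-170),20,36)
    def sel(b):
        return W[(W[...,0]>b[0])&(W[...,0]<b[1])&(W[...,1]>b[2])&(W[...,1]<b[3])&(W[...,2]>b[4])&(W[...,2]<b[5])]
    print('cab top',rect(sel((480,900,150,560,91,99))))
    # handle
    hsv=cv2.cvtColor(im,cv2.COLOR_RGB2HSV); X=W
    m=(hsv[...,0]>20)&(hsv[...,0]<32)&(hsv[...,1]>150)&(W[...,2]>48)&(W[...,2]<66)&(W[...,0]>450)&(W[...,0]<640)&(W[...,1]>150)&(W[...,1]<460)
    P=W[m]; print('handle',len(P),rect(P),P.mean(0).round(1),np.percentile(P[:,2],[5,50,95]).round(1))
    P=sel((480,640,-430,-150,8,15)); print('plate',len(P),rect(P))
    P=sel((480,640,-430,-300,100,170)); print('grip',len(P),rect(P),P.mean(0).round(1),P[P[:,2]>150].mean(0).round(1),P[P[:,2]<130].mean(0).round(1))
    P=sel((530,570,0,25,-5,30)); print(np.percentile(P[:,2],[1,50,99]).round(1))
    print('scatter bench z',np.nanstd(sel((420,460,50,100,-20,20))[:,2]))
E
```

```text
top bar 234 [274. 213.] (array([543.7, -20. ]), 98.1, 17.6, -81.6) z 16.2 mean [544.  -20.8  16. ]
top bar 189 [351. 218.] (array([ 560.8, -236.1]), 97.1, 18.3, 89.6) z 28.2 mean [ 560.1 -234.8   28.4]
cab top (array([684.5, 384.2]), 303.1, 207.5, -59.3)<stdin>:11: RuntimeWarning: Mean of empty slice.
  ret = um.true_divide(
Traceback (most recent call last):
IndexError: index -1 is out of bounds for axis 0 with size 0
```

```bash
sed -i 's/>=17)&(hsv\[...,0\]<=32)&(hsv\[...,1\]>120/>=15)\&(hsv[...,0]<=40)\&(hsv[...,1]>90/' h.py
python3 - <<'E'
from h import *
for n in('top','side'):
    im=cv2.resize(cv2.imread(f'pics/{n}0.png'),(512,384),interpolation=cv2.INTER_AREA)[...,::-1].copy(); W=np.load(n+'0.npy')
    bars(n,im,W); bars(n,im,W,(480,620,-330,-170),20,36)
    def sel(b):
        return W[(W[...,0]>b[0])&(W[...,0]<b[1])&(W[...,1]>b[2])&(W[...,1]<b[3])&(W[...,2]>b[4])&(W[...,2]<b[5])]
    c,a,b,th=rect(sel((480,900,150,560,91,99))); print('cab top',c,a,b,th)
    th=-59.3
    ex=np.array([np.cos(np.radians(th+90)),np.sin(np.radians(th+90))]); ey=np.array([-ex[1],ex[0]])
    P=sel((450,900,150,560,30,90)); l=(P[:,:2]-c)@np.c_[ex,ey]
    # histogram of depth in front
    for lo in range(-190,-95,6):
        q=(l[:,0]>=lo)&(l[:,0]<lo+6)
        if q.sum()>3: print(lo,q.sum(),np.round(np.percentile(P[q,2],[5,50,95])),'y',np.round(np.percentile(l[q,1],[3,50,97])))
    q=(l[:,0]<-118)&(l[:,0]>-185)&(P[:,2]>50)&(P[:,2]<68); print('handle',rect(P[q]),P[q].mean(0).round(1))
    P=sel((480,640,-430,-150,8,15)); print('plate',len(P),rect(P))
    P=sel((480,640,-430,-300,100,170)); print('grip',len(P),rect(P),P.mean(0).round(1),P[P[:,2]>150].mean(0).round(1),P[P[:,2]<130].mean(0).round(1))
E
```

```text
top bar 258 [295. 193.] (array([609.7, -72.6]), 99.6, 20.5, -76.0) z 16.1 mean [609.2 -72.6  16.1]
top bar 255 [273. 213.] (array([543.8, -19.8]), 98.4, 20.2, -83.3) z 16.1 mean [543.7 -19.7  16. ]
top bar 226 [350. 217.] (array([ 561.3, -235.9]), 97.3, 20.0, 90.0) z 28.3 mean [ 561.  -231.4   28.3]
cab top [684.5 384.2] 303.1 207.5 -59.3
-166 21 [57. 59. 63.] y [-41.  15.  58.]
-160 115 [57. 62. 65.] y [-60.  -4.  59.]
-154 56 [58. 62. 65.] y [-59.  -5.  54.]
-148 10 [57. 59. 63.] y [-53.   0.  52.]
-142 11 [58. 61. 62.] y [-53. -48.  52.]
-136 10 [57. 61. 64.] y [-53. -50.  52.]
-130 8 [58. 62. 62.] y [-53.  -1.  51.]
-124 702 [33. 60. 83.] y [-137.    2.  138.]
-118 238 [80. 83. 85.] y [-140.   -3.  137.]
-112 220 [80. 83. 86.] y [-141.   -6.  136.]
-106 210 [72. 82. 89.] y [-148.   -3.  142.]
-100 51 [70. 72. 75.] y [-129.   -9.  130.]
handle (array([564.7, 312.4]), 291.4, 43.0, -59.3) [567.2 313.9  59.9]
plate 1400 (array([ 560.7, -302.5]), 251.7, 82.4, 87.8)
grip 128 (array([ 556.7, -363.7]), 20.3, 18.5, 82.4) [ 556.  -360.5  141.9] [ 556.8 -363.1  158.7] [ 555.6 -358.4  114.4]
[... 403 characters left out ...]
 64.] y [-64.  -7.  56.]
-154 38 [59. 62. 65.] y [-63.  -6.  56.]
-148 8 [59. 61. 63.] y [-57.  -4.  49.]
-142 8 [56. 59. 62.] y [-57. -50.  51.]
-136 7 [57. 62. 65.] y [-56.  44.  50.]
-130 11 [49. 60. 63.] y [-59.  44.  94.]
-124 484 [34. 60. 82.] y [-139.   17.  140.]
-118 607 [33. 61. 84.] y [-147.  -27.  128.]
-112 137 [50. 82. 86.] y [-149.  -38.  134.]
-106 142 [49. 84. 89.] y [-152.  -36.  142.]
-100 80 [38. 84. 89.] y [-153.  -96.   96.]
handle (array([562. , 312.1]), 295.7, 42.8, -59.3) [563.  317.5  60.2]
plate 2144 (array([ 557.2, -302.7]), 251.1, 81.2, 88.2)
grip 247 (array([ 554.5, -366.6]), 19.9, 19.4, -30.4) [ 552.1 -369.1  139. ] [ 554.1 -366.4  159.1] [ 550.5 -370.7  115.6]
```

```bash
cat > go.py <<'E'
# usage: go.py x y z psi [jawless]  -> rows (turn spread over n rows, straight line)
import sys; from h import *
def plan(x,y,z,psi,n=None,src=None):
    o=get_obs(); p=o['ee_pos']; Rm=R.from_rotvec(o['orientation'])
    tgt=np.array([x,y,z]); a=np.radians(psi)
    X=np.array([np.cos(a),np.sin(a),0]); Z=np.array([0,0,-1.]); Y=np.cross(Z,X)
    Rt=R.from_matrix(np.c_[X,Y,Z]); rv=(Rm.inv()*Rt).as_rotvec()
    d=np.linalg.norm(tgt-p); deg=np.degrees(np.linalg.norm(rv))
    n=n or int(max(np.ceil(d/50),np.ceil(deg/10.5),1))
    print('from',p.round(1),'psi',round(np.degrees(np.arctan2(*Rm.as_matrix()[1::-1,0])),1),'F',o['ft_force'].round(1),'w',round(o['width'],1),'t',round(o['t'],1),'dist',d.round(),'turn',np.degrees(rv).round(1),'n',n)
    for k in range(n):
        Rk=Rm*R.from_rotvec(rv*k/n); s=Rk.inv().apply((tgt-p)/n)/10; t=np.degrees(rv)/n
        print([round(float(v),2) for v in s],[round(float(v),1) for v in t])
if __name__=='__main__': v=list(map(float,sys.argv[1:])); plan(*v[:4],*(int(q) for q in v[4:5]))
E
python3 go.py 548.5 303.5 130 30.7 10
```

```text
from [205.9 590.1 222.7] psi 70.8 F [-0.4 -0.3 -0.5] w 87.8 t 1.0 dist 456.0 turn [ 0.   0.  40.1] n 10
[-1.58, 4.18, 0.93] [0.0, 0.0, 4.0]
[-1.28, 4.28, 0.93] [0.0, 0.0, 4.0]
[-0.98, 4.36, 0.93] [0.0, 0.0, 4.0]
[-0.67, 4.42, 0.93] [0.0, 0.0, 4.0]
[-0.36, 4.45, 0.93] [0.0, 0.0, 4.0]
[-0.05, 4.47, 0.93] [0.0, 0.0, 4.0]
[0.26, 4.46, 0.93] [0.0, 0.0, 4.0]
[0.57, 4.43, 0.93] [0.0, 0.0, 4.0]
[0.88, 4.38, 0.93] [0.0, 0.0, 4.0]
[1.18, 4.31, 0.93] [0.0, 0.0, 4.0]
```

```bash
python3 -m inch '[{"tx":-1.6,"ty":4.2,"tz":0.9,"az":4,"jaw":0.36},{"tx":-1.3,"ty":4.3,"tz":0.9,"az":4,"jaw":0.36},{"tx":-1,"ty":4.4,"tz":0.9,"az":4,"jaw":0.36},{"tx":-0.7,"ty":4.4,"tz":0.9,"az":4,"jaw":0.36},{"tx":-0.4,"ty":4.4,"tz":0.9,"az":4,"jaw":0.36},{"tx":0,"ty":4.5,"tz":0.9,"az":4,"jaw":0.36},{"tx":0.3,"ty":4.5,"tz":0.9,"az":4,"jaw":0.36},{"tx":0.6,"ty":4.4,"tz":0.9,"az":4,"jaw":0.36},{"tx":0.9,"ty":4.4,"tz":0.9,"az":4,"jaw":0.36},{"tx":1.2,"ty":4.3,"tz":0.9,"az":4,"jaw":0.36},{"jaw":0.36}]'; python3 go.py 548.5 303.5 38 30.7 2
```

```text
from [205.9 590.1 222.7] psi 70.8 F [-0.4 -0.3 -0.5] w 87.8 t 1.0 dist 483.0 turn [ 0.   0.  40.1] n 2
[-7.89, 20.89, 9.23] [0.0, 0.0, 20.0]
[-0.25, 22.33, 9.23] [0.0, 0.0, 20.0]$[0]: bad value
```

```bash
python3 -m inch '[{"tx":-1.6,"ty":4.2,"tz":0.9,"ax":0,"ay":0,"az":4,"jaw":0.36},{"tx":-1.3,"ty":4.3,"tz":0.9,"ax":0,"ay":0,"az":4,"jaw":0.36},{"tx":-1,"ty":4.4,"tz":0.9,"ax":0,"ay":0,"az":4,"jaw":0.36},{"tx":-0.7,"ty":4.4,"tz":0.9,"ax":0,"ay":0,"az":4,"jaw":0.36},{"tx":-0.4,"ty":4.4,"tz":0.9,"ax":0,"ay":0,"az":4,"jaw":0.36},{"tx":0,"ty":4.5,"tz":0.9,"ax":0,"ay":0,"az":4,"jaw":0.36},{"tx":0.3,"ty":4.5,"tz":0.9,"ax":0,"ay":0,"az":4,"jaw":0.36},{"tx":0.6,"ty":4.4,"tz":0.9,"ax":0,"ay":0,"az":4,"jaw":0.36},{"tx":0.9,"ty":4.4,"tz":0.9,"ax":0,"ay":0,"az":4,"jaw":0.36},{"tx":1.2,"ty":4.3,"tz":0.9,"ax":0,"ay":0,"az":4,"jaw":0.36},{"tx":0,"ty":0,"tz":0,"ax":0,"ay":0,"az":0,"jaw":0.36}]'; python3 go.py 548.5 303.5 38 30.7 2
```

```text
t: 2.38
ee_pos: [551.5, 301.2, 132.0]
orientation: [3.03, 0.827, -0.001]
ft_force: [-0.6, 0.5, 0.4]
width: 32.0
from [551.5 301.2 132. ] psi 30.5 F [-0.6  0.5  0.4] w 32.0 t 2.4 dist 94.0 turn [ 0.   0.  -0.2] n 2
[-0.07, -0.18, 4.7] [0.0, 0.0, -0.1]
[-0.07, -0.18, 4.7] [0.0, 0.0, -0.1]
```

```bash
python3 -m inch '[{"tx":-0.1,"ty":-0.2,"tz":3,"ax":0,"ay":0,"az":0,"jaw":0.36},{"tx":-0.1,"ty":-0.2,"tz":3,"ax":0,"ay":0,"az":0,"jaw":0.36},{"tx":0,"ty":0,"tz":2,"ax":0,"ay":0,"az":0,"jaw":0.36},{"tx":0,"ty":0,"tz":1.4,"ax":0,"ay":0,"az":0,"jaw":0.36},{"tx":0,"ty":0,"tz":0,"ax":0,"ay":0,"az":0,"jaw":0.36}]'
python3 - <<'E'
from h import *
shot('side','side1.png'); 
import cv2
im=cv2.imread('pics/side1.png'); print(get_obs()['ft_force']); cv2.imwrite('pics/side1c.png',cv2.resize(im[100:340,180:520],None,fx=2,fy=2))
E
```

```text
t: 3.0
ee_pos: [545.5, 305.7, 38.0]
orientation: [3.029, 0.834, -0.002]
ft_force: [-0.8, -0.6, -0.2]
width: 31.3
[0.48422927 0.2738398  0.45765542]
```

View pics/side1c.png

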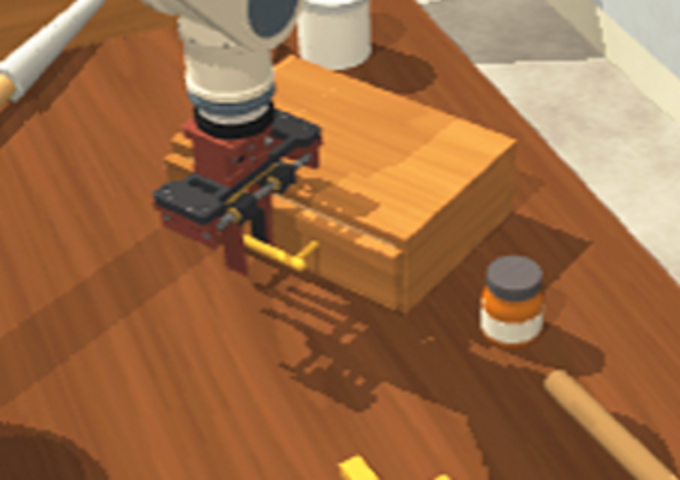

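The fingers straddle the brass handle (crop px 270,250). I close on it and pull.

```bash
python3 -m inch '[{"tx":0,"ty":0,"tz":0,"ax":0,"ay":0,"az":0,"jaw":0},{"tx":0,"ty":0,"tz":0,"ax":0,"ay":0,"az":0,"jaw":0},{"tx":0,"ty":0,"tz":0,"ax":0,"ay":0,"az":0,"jaw":0},{"tx":0,"ty":0,"tz":0,"ax":0,"ay":0,"az":0,"jaw":0}]';python3 -m inch '[{"tx":-1,"ty":0,"tz":0,"ax":0,"ay":0,"az":0,"jaw":0},{"tx":-1.5,"ty":0,"tz":0,"ax":0,"ay":0,"az":0,"jaw":0},{"tx":-1.5,"ty":0,"tz":0,"ax":0,"ay":0,"az":0,"jaw":0},{"tx":-1.5,"ty":0,"tz":0,"ax":0,"ay":0,"az":0,"jaw":0},{"tx":-1.5,"ty":0,"tz":0,"ax":0,"ay":0,"az":0,"jaw":0},{"tx":-1.5,"ty":0,"tz":0,"ax":0,"ay":0,"az":0,"jaw":0},{"tx":-1.5,"ty":0,"tz":0,"ax":0,"ay":0,"az":0,"jaw":0},{"tx":-1,"ty":0,"tz":0,"ax":0,"ay":0,"az":0,"jaw":0},{"tx":-1,"ty":0,"tz":0,"ax":0,"ay":0,"az":0,"jaw":0},{"tx":-0.5,"ty":0,"tz":0,"ax":0,"ay":0,"az":0,"jaw":0},{"tx":0,"ty":0,"tz":0,"ax":0,"ay":0,"az":0,"jaw":0}]'
```

```text
t: 3.55
ee_pos: [546.8, 306.0, 39.5]
orientation: [-3.029, -0.833, -0.003]
ft_force: [1.1, 0.1, 5.0]
width: 10.0
t: 4.92
ee_pos: [438.3, 241.5, 39.5]
orientation: [-3.029, -0.833, -0.001]
ft_force: [-0.8, -1.1, 11.2]
width: 10.0
```

```bash
for i in 1; do python3 -m inch '[{"tx":-0.5,"ty":0,"tz":0,"ax":0,"ay":0,"az":0,"jaw":0},{"tx":0,"ty":0,"tz":0,"ax":0,"ay":0,"az":0,"jaw":0}]';python3 -m inch '[{"tx":-0.5,"ty":0,"tz":0,"ax":0,"ay":0,"az":0,"jaw":0},{"tx":0,"ty":0,"tz":0,"ax":0,"ay":0,"az":0,"jaw":0}]';python3 -m inch '[{"tx":-0.4,"ty":0,"tz":0,"ax":0,"ay":0,"az":0,"jaw":0},{"tx":0,"ty":0,"tz":0,"ax":0,"ay":0,"az":0,"jaw":0}]'; done
```

```text
t: 5.18
ee_pos: [434.1, 239.0, 39.5]
orientation: [-3.029, -0.833, -0.001]
ft_force: [-0.7, -0.4, 11.0]
width: 9.9
t: 5.42
ee_pos: [429.8, 236.5, 39.4]
orientation: [-3.029, -0.833, -0.001]
ft_force: [-0.4, -1.4, 11.1]
width: 10.1
t: 5.68
ee_pos: [426.5, 234.5, 39.5]
orientation: [-3.029, -0.833, -0.002]
ft_force: [-0.6, -0.9, 11.3]
width: 10.2
```

```bash
python3 -m inch '[{"tx":-0.4,"ty":0,"tz":0,"ax":0,"ay":0,"az":0,"jaw":0},{"tx":0,"ty":0,"tz":0,"ax":0,"ay":0,"az":0,"jaw":0}]';python3 -m inch '[{"tx":-0.4,"ty":0,"tz":0,"ax":0,"ay":0,"az":0,"jaw":0},{"tx":0,"ty":0,"tz":0,"ax":0,"ay":0,"az":0,"jaw":0}]';python3 -m inch '[{"tx":-0.3,"ty":0,"tz":0,"ax":0,"ay":0,"az":0,"jaw":0},{"tx":0,"ty":0,"tz":0,"ax":0,"ay":0,"az":0,"jaw":0}]'
```

```text
t: 5.92
ee_pos: [423.1, 232.5, 39.5]
orientation: [-3.029, -0.833, -0.002]
ft_force: [-1.7, 0.1, 11.4]
width: 10.3
t: 6.18
ee_pos: [422.6, 232.1, 39.6]
orientation: [-3.027, -0.832, -0.012]
ft_force: [7.6, 5.3, -1.0]
width: 10.4
t: 6.42
ee_pos: [422.6, 232.1, 39.6]
orientation: [-3.026, -0.832, -0.02]
ft_force: [13.8, 10.2, -12.0]
width: 9.9
```

```bash
python3 -m inch '[{"tx":0.6,"ty":0,"tz":0,"ax":0,"ay":0,"az":0,"jaw":0},{"tx":0,"ty":0,"tz":0,"ax":0,"ay":0,"az":0,"jaw":0.36},{"tx":0,"ty":0,"tz":0,"ax":0,"ay":0,"az":0,"jaw":0.36},{"tx":0,"ty":0,"tz":0,"ax":0,"ay":0,"az":0,"jaw":0.36},{"tx":0,"ty":0,"tz":-2,"ax":0,"ay":0,"az":0,"jaw":0.36},{"tx":0,"ty":0,"tz":-5,"ax":0,"ay":0,"az":0,"jaw":0.36},{"tx":0,"ty":0,"tz":-6,"ax":0,"ay":0,"az":0,"jaw":0.36},{"tx":0,"ty":0,"tz":-6,"ax":0,"ay":0,"az":0,"jaw":0},{"tx":0,"ty":0,"tz":0,"ax":0,"ay":0,"az":0,"jaw":0}]'; python3 go.py 558 -327.6 220 -2 12
python3 - <<'E'
from h import *
n='top';im,d=shot(n); W=cloud(n,d)
c=np.array([683,384.5]); ex=np.array([.860,.5105]); ey=np.array([-.5105,.860])
l=(W[...,:2]-c)@np.c_[ex,ey]
q=(np.abs(l[...,1])<45)
for lo in range(-320,-80,8):
    s=q&(l[...,0]>=lo)&(l[...,0]<lo+8); z=W[...,2][s]
    if s.sum()>5: print(lo,s.sum(),np.round(np.percentile(z,[10,50,90])))
s=(W[...,2]>68)&(W[...,2]<90)&(l[...,0]>-275)&(l[...,0]<-120); print(np.percentile(l[s],[1,99],axis=0))
s=(W[...,2]>15)&(W[...,2]<28)&(l[...,0]>-255)&(l[...,0]<-100)&(abs(l[...,1])<150); print('floor',np.percentile(l[s],[1,99],axis=0))
E
```

```text
t: 7.55
ee_pos: [424.5, 233.2, 233.0]
orientation: [-3.027, -0.833, -0.014]
ft_force: [-0.2, -0.2, -0.7]
width: 15.0
from [424.5 233.2 233. ] psi 30.8 F [-0.2 -0.2 -0.7] w 15.0 t 7.5 dist 577.0 turn [-0.1 -0.5 32.8] n 12
[-1.44, 4.58, 0.1] [-0.0, -0.0, 2.7]
[-1.22, 4.65, 0.1] [-0.0, -0.0, 2.7]
[-0.99, 4.7, 0.1] [-0.0, -0.0, 2.7]
[-0.77, 4.74, 0.1] [-0.0, -0.0, 2.7]
[-0.54, 4.77, 0.1] [-0.0, -0.0, 2.7]
[-0.31, 4.79, 0.1] [-0.0, -0.0, 2.7]
[-0.08, 4.8, 0.11] [-0.0, -0.0, 2.7]
[0.15, 4.8, 0.11] [-0.0, -0.0, 2.7]
[0.37, 4.79, 0.11] [-0.0, -0.0, 2.7]
[0.6, 4.77, 0.11] [-0.0, -0.0, 2.7]
[0.83, 4.73, 0.11] [-0.0, -0.0, 2.7]
[1.05, 4.69, 0.11] [-0.0, -0.0, 2.7]
-320 643 [  1. 582. 585.]
-312 641 [  1. 584. 586.]
-304 683 [  2. 585. 586.]
-296 488 [331. 584. 586.]
-288 456 [306. 581. 583.]
-280 416 [  1. 575. 579.]
-272 359 [ -0. 566. 573.]
-264 231 [  2.  81. 561.]
-256 86 [ 81.  84. 333.]
-248 60 [ 72.  74. 332.]
-240 50 [ 23. 348. 357.]
-232 118 [ 20.  23. 356.]
-224 112 [ 21.  23. 356.]
-216 91 [ 19.  23. 356.]
-208 75 [20. 22. 24.]
-200 79 [20. 22. 24.]
-192 77 [20. 22. 24.]
-184 87 [20. 22. 24.]
-176 84 [20. 22. 24.]
-168 83 [20. 22. 24.]
-160 82 [19. 22. 24.]
-152 87 [20. 22. 24.]
-144 82 [20. 22. 25.]
-136 77 [19. 22. 24.]
-128 74 [20. 22. 24.]
-120 75 [20. 22. 25.]
-112 85 [20. 22. 24.]
-104 186 [21. 87. 96.]
-96 176 [21. 93. 97.]
-88 182 [21. 93. 97.]
[[-265.39071241 -145.68225525]
 [-127.03817134   21.16149146]]
floor [[-231.49195722 -126.3804318 ]
 [-101.30184889   41.33882007]]
```

```bash
python3 -m inch '[{"tx":-1.4,"ty":4.6,"tz":0.1,"ax":0,"ay":0,"az":2.7,"jaw":0},{"tx":-1.2,"ty":4.7,"tz":0.1,"ax":0,"ay":0,"az":2.7,"jaw":0},{"tx":-1,"ty":4.7,"tz":0.1,"ax":0,"ay":0,"az":2.7,"jaw":0},{"tx":-0.8,"ty":4.7,"tz":0.1,"ax":0,"ay":0,"az":2.7,"jaw":0},{"tx":-0.5,"ty":4.8,"tz":0.1,"ax":0,"ay":0,"az":2.7,"jaw":0},{"tx":-0.3,"ty":4.8,"tz":0.1,"ax":0,"ay":0,"az":2.7,"jaw":0},{"tx":-0.1,"ty":4.8,"tz":0.1,"ax":0,"ay":0,"az":2.7,"jaw":0},{"tx":0.1,"ty":4.8,"tz":0.1,"ax":0,"ay":0,"az":2.7,"jaw":0},{"tx":0.4,"ty":4.8,"tz":0.1,"ax":0,"ay":0,"az":2.7,"jaw":0},{"tx":0.6,"ty":4.8,"tz":0.1,"ax":0,"ay":0,"az":2.7,"jaw":0},{"tx":0.8,"ty":4.7,"tz":0.1,"ax":0,"ay":0,"az":2.7,"jaw":0},{"tx":1,"ty":4.7,"tz":0.1,"ax":0,"ay":0,"az":2.7,"jaw":0}]'; python3 -m inch '[{"tx":0,"ty":0,"tz":0,"ax":0,"ay":0,"az":0,"jaw":0}]'; python3 go.py 558 -327.6 112 -2
```

```text
t: 9.1
ee_pos: [555.8, -329.8, 213.5]
orientation: [-3.139, 0.048, 0.006]
ft_force: [-0.1, -0.3, 0.4]
width: 0.8
t: 9.22
ee_pos: [556.0, -331.2, 213.4]
orientation: [-3.14, 0.05, 0.005]
ft_force: [-0.1, 0.7, 1.2]
width: 0.2
from [ 556.  -331.2  213.4] psi -1.8 F [-0.1  0.7  1.2] w 0.2 t 9.2 dist 102.0 turn [-0.1  0.2  0.2] n 3
[0.07, -0.12, 3.38] [-0.0, 0.1, 0.1]
[0.07, -0.12, 3.38] [-0.0, 0.1, 0.1]
[0.07, -0.12, 3.38] [-0.0, 0.1, 0.1]
```

```bash
python3 -m inch '[{"tx":0,"ty":0,"tz":3.4,"ax":0,"ay":0,"az":0,"jaw":0},{"tx":0,"ty":0,"tz":3.4,"ax":0,"ay":0,"az":0,"jaw":0},{"tx":0,"ty":0,"tz":3.3,"ax":0,"ay":0,"az":0,"jaw":0},{"tx":0,"ty":0.8,"tz":0,"ax":0,"ay":0,"az":0,"jaw":0},{"tx":0,"ty":1,"tz":0,"ax":0,"ay":0,"az":0,"jaw":0},{"tx":0,"ty":0.5,"tz":0,"ax":0,"ay":0,"az":0,"jaw":0},{"tx":0,"ty":0,"tz":0,"ax":0,"ay":0,"az":0,"jaw":0}]'
python3 - <<'E'
from h import *
shot('side','side2.png'); 
im=cv2.imread('pics/side2.png'); cv2.imwrite('pics/side2c.png',cv2.resize(im[300:576,300:620],None,fx=2,fy=2))
E
```

```text
t: 10.1
ee_pos: [556.7, -352.9, 116.8]
orientation: [3.14, -0.046, 0.003]
ft_force: [0.4, 0.2, -0.3]
width: 0.4
```

View pics/side2c.png

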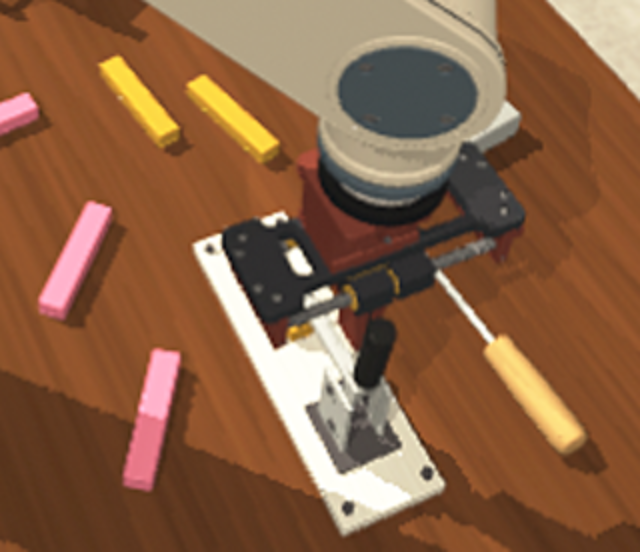

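The fingers stand behind the black grip, on the bar's side (crop px 360,330), with no contact force yet. I push on.

```bash
python3 -m inch '[{"tx":0,"ty":1,"tz":0.2,"ax":0,"ay":0,"az":0,"jaw":0},{"tx":0,"ty":1,"tz":0.2,"ax":0,"ay":0,"az":0,"jaw":0},{"tx":0,"ty":0.5,"tz":0.1,"ax":0,"ay":0,"az":0,"jaw":0},{"tx":0,"ty":0,"tz":0,"ax":0,"ay":0,"az":0,"jaw":0}]'; python3 -m inch '[{"tx":0,"ty":1,"tz":0,"ax":0,"ay":0,"az":0,"jaw":0},{"tx":0,"ty":1,"tz":0,"ax":0,"ay":0,"az":0,"jaw":0},{"tx":0,"ty":0.5,"tz":0,"ax":0,"ay":0,"az":0,"jaw":0},{"tx":0,"ty":0,"tz":0,"ax":0,"ay":0,"az":0,"jaw":0}]'
```

```text
t: 10.65
ee_pos: [555.5, -377.7, 110.5]
orientation: [3.141, -0.046, 0.0]
ft_force: [-0.5, 1.0, 0.2]
width: 0.3
t: 11.15
ee_pos: [554.8, -402.8, 110.7]
orientation: [3.14, -0.046, 0.0]
ft_force: [-0.2, -0.2, 0.3]
width: 0.4
```

Run:
```python
from h import *
shot('side','side3.png'); 
im=cv2.imread('pics/side3.png'); cv2.imwrite('pics/side3c.png',cv2.resize(im[300:576,300:620],None,fx=2,fy=2))
```

```text
(no output)
```

View pics/side3c.png

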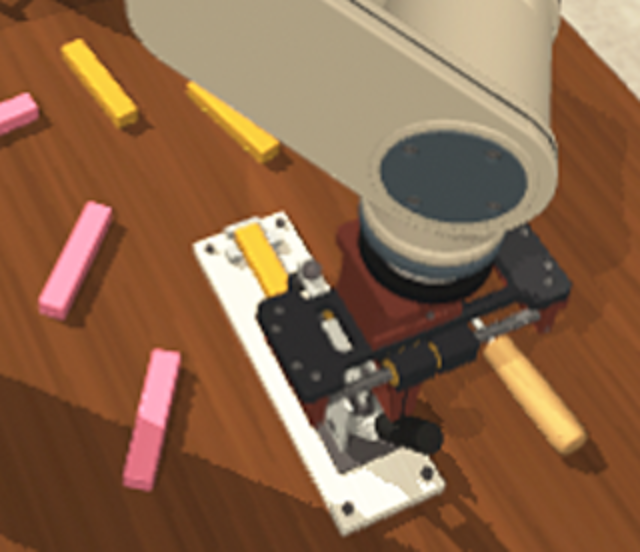

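The handle is tilting over (crop px 410,430) and the pad is lifting. One loose bar has also been knocked aside, so I will re-measure it later. I continue along the arc.

```bash
python3 -m inch '[{"tx":0,"ty":1,"tz":0.5,"ax":0,"ay":0,"az":0,"jaw":0},{"tx":0,"ty":1,"tz":0.9,"ax":0,"ay":0,"az":0,"jaw":0},{"tx":0,"ty":1.1,"tz":1.3,"ax":0,"ay":0,"az":0,"jaw":0},{"tx":0,"ty":0.8,"tz":1.3,"ax":0,"ay":0,"az":0,"jaw":0},{"tx":0,"ty":0,"tz":0,"ax":0,"ay":0,"az":0,"jaw":0}]'; python3 -m inch '[{"tx":0,"ty":0.3,"tz":0.3,"ax":0,"ay":0,"az":0,"jaw":0},{"tx":0,"ty":0,"tz":0,"ax":0,"ay":0,"az":0,"jaw":0}]'
```

```text
t: 11.82
ee_pos: [553.7, -441.8, 69.3]
orientation: [-3.141, 0.046, 0.0]
ft_force: [1.2, -0.0, 1.3]
width: 0.5
t: 12.08
ee_pos: [553.8, -442.5, 68.4]
orientation: [-3.139, 0.045, 0.001]
ft_force: [-0.7, 11.4, 12.5]
width: 0.5
```

```bash
python3 -m inch '[{"tx":0,"ty":-0.3,"tz":-1,"ax":0,"ay":0,"az":0,"jaw":0},{"tx":0,"ty":0,"tz":-5,"ax":0,"ay":0,"az":0,"jaw":0},{"tx":0,"ty":0,"tz":-5,"ax":0,"ay":0,"az":0,"jaw":0},{"tx":0,"ty":0,"tz":-6,"ax":0,"ay":0,"az":0,"jaw":0},{"tx":0.3,"ty":-6,"tz":0,"ax":0,"ay":0,"az":0,"jaw":0.4},{"tx":0.3,"ty":-6,"tz":0,"ax":0,"ay":0,"az":0,"jaw":0.4},{"tx":0,"ty":-6,"tz":0,"ax":0,"ay":0,"az":0,"jaw":0.4},{"tx":0,"ty":-2.5,"tz":0,"ax":0,"ay":0,"az":0,"jaw":0.4},{"tx":0,"ty":0,"tz":0,"ax":0,"ay":0,"az":0,"jaw":0.4}]'; python3 go.py 560 -234.6 30 -2
python3 - <<'E'
from h import *
shot('side','side4.png'); 
im=cv2.imread('pics/side4.png'); cv2.imwrite('pics/side4c.png',cv2.resize(im[300:576,260:620],None,fx=2,fy=2))
E
```

```text
t: 13.2
ee_pos: [565.9, -235.5, 237.9]
orientation: [3.14, -0.041, 0.001]
ft_force: [-0.1, -0.4, -0.6]
width: 34.8
from [ 565.9 -235.5  237.9] psi -1.5 F [-0.1 -0.4 -0.6] w 34.8 t 13.2 dist 208.0 turn [ 0.  -0.   0.5] n 5
[-0.12, -0.02, 4.16] [0.0, -0.0, 0.1]
[-0.12, -0.02, 4.16] [0.0, -0.0, 0.1]
[-0.12, -0.02, 4.16] [0.0, -0.0, 0.1]
[-0.12, -0.01, 4.16] [0.0, -0.0, 0.1]
[-0.12, -0.01, 4.16] [0.0, -0.0, 0.1]
```

View pics/side4c.png

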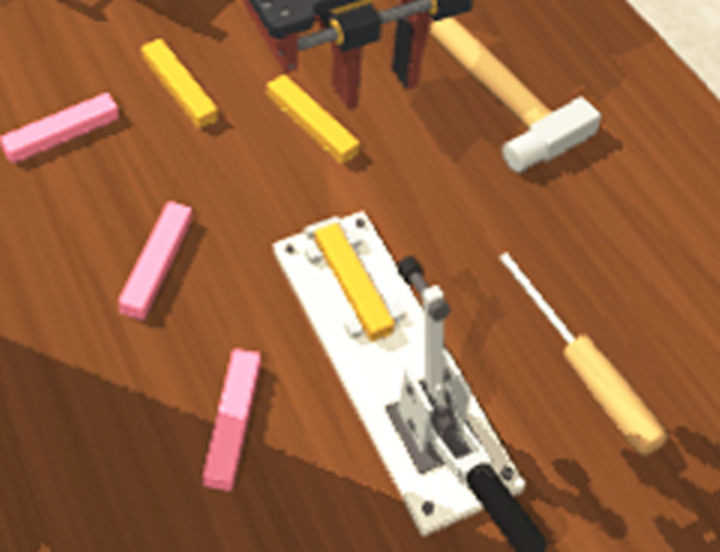

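The clamp is fully open: the arm is upright (crop px 435,340) and the handle is over (510,500). The held bar is still in its nest. I measure the bars again.

Run:
```python
from h import *
for n in('top','side'):
    im,d=shot(n); W=cloud(n,d)
    bars(n,im,W,(380,720,-180,200)); bars(n,im,W,(480,620,-330,-170),20,36)
```

```text
top bar 253 [295. 193.] (array([609.6, -72.5]), 98.9, 20.3, -76.1) z 16.1 mean [609.3 -72.1  16.1]
top bar 257 [261. 219.] (array([520.4,  13.3]), 98.0, 19.8, -81.5) z 16.3 mean [521.4  13.4  16.3]
top bar 247 [351. 217.] (array([ 561.3, -236.7]), 99.2, 20.2, -89.5) z 28.2 mean [ 561.1 -236.5   28.4]
side bar 258 [233. 226.] (array([520. ,  14.5]), 103.7, 22.1, -82.2) z 16.4 mean [519.6  12.   16.2]
side bar 289 [278. 239.] (array([607.9, -72.6]), 102.1, 23.1, -76.7) z 16.0 mean [607.9 -74.3  16.1]
side bar 365 [291. 293.] (array([ 558.9, -238.9]), 100.5, 20.1, 89.1) z 28.4 mean [ 558.6 -241.7   28.5]
```

```bash
python3 -m inch '[{"tx":-0.3,"ty":-0.2,"tz":5,"ax":0,"ay":0,"az":0,"jaw":0.4},{"tx":-0.3,"ty":-0.1,"tz":5,"ax":0,"ay":0,"az":0,"jaw":0.4},{"tx":0,"ty":0,"tz":5,"ax":0,"ay":0,"az":0,"jaw":0.4},{"tx":0,"ty":0,"tz":3.5,"ax":0,"ay":0,"az":0,"jaw":0.4},{"tx":0,"ty":0,"tz":2,"ax":0,"ay":0,"az":0,"jaw":0.4},{"tx":0,"ty":0,"tz":0,"ax":0,"ay":0,"az":0,"jaw":0.4}]'
```

```text
t: 14.1
ee_pos: [559.0, -233.7, 31.5]
orientation: [-3.141, 0.047, 0.003]
ft_force: [-0.2, -0.0, -0.3]
width: 35.0
```

```bash
python3 -m inch '[{"tx":0.1,"ty":0,"tz":1,"ax":0,"ay":0,"az":0,"jaw":0.4},{"tx":0,"ty":0,"tz":0.6,"ax":0,"ay":0,"az":0,"jaw":0.4},{"tx":0,"ty":0,"tz":0,"ax":0,"ay":0,"az":0,"jaw":0.4},{"tx":0,"ty":0,"tz":0,"ax":0,"ay":0,"az":0,"jaw":0},{"tx":0,"ty":0,"tz":0,"ax":0,"ay":0,"az":0,"jaw":0},{"tx":0,"ty":0,"tz":0,"ax":0,"ay":0,"az":0,"jaw":0},{"tx":0,"ty":0,"tz":0,"ax":0,"ay":0,"az":0,"jaw":0}]'
```

```text
t: 14.98
ee_pos: [560.9, -233.1, 17.1]
orientation: [3.141, -0.045, 0.001]
ft_force: [-1.1, 1.5, 4.5]
width: 19.6
```

```bash
python3 -m inch '[{"tx":0,"ty":0,"tz":-1,"ax":0,"ay":0,"az":0,"jaw":0},{"tx":0,"ty":0,"tz":-2,"ax":0,"ay":0,"az":0,"jaw":0},{"tx":0,"ty":0,"tz":-3,"ax":0,"ay":0,"az":0,"jaw":0},{"tx":0,"ty":0,"tz":-4,"ax":0,"ay":0,"az":0,"jaw":0},{"tx":0,"ty":0,"tz":-4,"ax":0,"ay":0,"az":0,"jaw":0},{"tx":0,"ty":0,"tz":-3,"ax":0,"ay":0,"az":0,"jaw":0},{"tx":0,"ty":0,"tz":0,"ax":0,"ay":0,"az":0,"jaw":0}]'; python3 go.py 571 236.5 175 -59.3 12
python3 - <<'E'
from h import *
n='side';im,d=shot(n); W=cloud(n,d)
bars(n,im,W,(480,620,-330,-170),20,36); bars(n,im,W,(480,640,-330,-150),150,250)
E
```

```text
t: 15.85
ee_pos: [562.3, -233.8, 190.2]
orientation: [3.139, -0.045, 0.009]
ft_force: [-0.1, -0.6, -2.3]
width: 19.7
from [ 562.3 -233.8  190.2] psi -1.6 F [-0.1 -0.6 -2.3] w 19.7 t 15.8 dist 471.0 turn [-0.  -0.4 57.7] n 12
[-0.04, -3.92, 0.12] [-0.0, -0.0, 4.8]
[-0.37, -3.9, 0.12] [-0.0, -0.0, 4.8]
[-0.69, -3.86, 0.12] [-0.0, -0.0, 4.8]
[-1.02, -3.79, 0.12] [-0.0, -0.0, 4.8]
[-1.33, -3.69, 0.12] [-0.0, -0.0, 4.8]
[-1.63, -3.56, 0.12] [-0.0, -0.0, 4.8]
[-1.93, -3.41, 0.12] [-0.0, -0.0, 4.8]
[-2.2, -3.24, 0.12] [-0.0, -0.0, 4.8]
[-2.47, -3.04, 0.12] [-0.0, -0.0, 4.8]
[-2.71, -2.83, 0.12] [-0.0, -0.0, 4.8]
[-2.94, -2.59, 0.12] [-0.0, -0.0, 4.8]
[-3.15, -2.33, 0.13] [-0.0, -0.0, 4.8]
side bar 336 [301. 251.] (array([ 559.9, -251.1]), 78.7, 23.2, 86.6) z 201.3 mean [ 560.4 -258.7  202.4]
```

```bash
python3 -m inch '[{"tx":0,"ty":-3.9,"tz":0.1,"ax":0,"ay":0,"az":4.8,"jaw":0},{"tx":-0.4,"ty":-3.9,"tz":0.1,"ax":0,"ay":0,"az":4.8,"jaw":0},{"tx":-0.7,"ty":-3.9,"tz":0.1,"ax":0,"ay":0,"az":4.8,"jaw":0},{"tx":-1,"ty":-3.8,"tz":0.1,"ax":0,"ay":0,"az":4.8,"jaw":0},{"tx":-1.3,"ty":-3.7,"tz":0.1,"ax":0,"ay":0,"az":4.8,"jaw":0},{"tx":-1.6,"ty":-3.6,"tz":0.1,"ax":0,"ay":0,"az":4.8,"jaw":0},{"tx":-1.9,"ty":-3.4,"tz":0.1,"ax":0,"ay":0,"az":4.8,"jaw":0},{"tx":-2.2,"ty":-3.2,"tz":0.1,"ax":0,"ay":0,"az":4.8,"jaw":0},{"tx":-2.5,"ty":-3,"tz":0.1,"ax":0,"ay":0,"az":4.8,"jaw":0},{"tx":-2.7,"ty":-2.8,"tz":0.1,"ax":0,"ay":0,"az":4.8,"jaw":0},{"tx":-2.9,"ty":-2.6,"tz":0.1,"ax":0,"ay":0,"az":4.8,"jaw":0},{"tx":-3.2,"ty":-2.3,"tz":0.1,"ax":0,"ay":0,"az":4.8,"jaw":0}]';python3 -m inch '[{"tx":0,"ty":0,"tz":0,"ax":0,"ay":0,"az":0,"jaw":0}]'; python3 go.py 571 236.5 60 -59.3
```

```text
t: 17.4
ee_pos: [568.0, 237.5, 172.6]
orientation: [2.727, -1.555, -0.003]
ft_force: [-0.1, -0.2, -1.3]
width: 19.9
t: 17.52
ee_pos: [568.0, 238.7, 172.7]
orientation: [2.732, -1.548, -0.003]
ft_force: [0.1, -0.9, -2.2]
width: 19.7
from [568.  238.7 172.7] psi -59.1 F [ 0.1 -0.9 -2.2] w 19.7 t 17.5 dist 113.0 turn [0.1 0.  0.2] n 3
[0.12, -0.06, 3.76] [0.0, 0.0, 0.1]
[0.12, -0.06, 3.76] [0.0, 0.0, 0.1]
[0.11, -0.05, 3.76] [0.0, 0.0, 0.1]
```

Still held. I lower it to TCP z of about 29 mm and release.

```bash
python3 -m inch '[{"tx":0.2,"ty":-0.1,"tz":4,"ax":0,"ay":0,"az":0,"jaw":0},{"tx":0.2,"ty":-0.1,"tz":4,"ax":0,"ay":0,"az":0,"jaw":0},{"tx":0,"ty":0,"tz":3.5,"ax":0,"ay":0,"az":0,"jaw":0},{"tx":0,"ty":0,"tz":2.2,"ax":0,"ay":0,"az":0,"jaw":0},{"tx":0,"ty":0,"tz":0.5,"ax":0,"ay":0,"az":0,"jaw":0},{"tx":0,"ty":0,"tz":0,"ax":0,"ay":0,"az":0,"jaw":0}]'
```

```text
t: 18.27
ee_pos: [572.8, 233.6, 32.4]
orientation: [2.73, -1.552, -0.001]
ft_force: [-0.4, 0.0, -1.5]
width: 19.9
```

```bash
python3 -m inch '[{"tx":0,"ty":0,"tz":0.4,"ax":0,"ay":0,"az":0,"jaw":0},{"tx":0,"ty":0,"tz":0,"ax":0,"ay":0,"az":0,"jaw":0.4},{"tx":0,"ty":0,"tz":0,"ax":0,"ay":0,"az":0,"jaw":0.4},{"tx":0,"ty":0,"tz":0,"ax":0,"ay":0,"az":0,"jaw":0.4},{"tx":0,"ty":0,"tz":-2,"ax":0,"ay":0,"az":0,"jaw":0.4},{"tx":0,"ty":0,"tz":-5,"ax":0,"ay":0,"az":0,"jaw":0.4},{"tx":0,"ty":0,"tz":-5,"ax":0,"ay":0,"az":0,"jaw":0.4},{"tx":0,"ty":0,"tz":-3,"ax":0,"ay":0,"az":0,"jaw":0.4},{"tx":0,"ty":0,"tz":0,"ax":0,"ay":0,"az":0,"jaw":0.4}]'; python3 go.py 520.2 13 60 8 12
```

```text
t: 19.4
ee_pos: [574.9, 235.0, 182.8]
orientation: [-2.726, 1.55, -0.007]
ft_force: [-0.3, -0.3, -0.3]
width: 35.1
from [574.9 235.  182.8] psi -59.2 F [-0.3 -0.3 -0.3] w 35.1 t 19.4 dist 260.0 turn [ -0.3  -0.3 -67.2] n 12
[1.36, 1.34, 1.02] [-0.0, -0.0, -5.6]
[1.22, 1.47, 1.02] [-0.0, -0.0, -5.6]
[1.07, 1.58, 1.02] [-0.0, -0.0, -5.6]
[0.91, 1.68, 1.02] [-0.0, -0.0, -5.6]
[0.74, 1.76, 1.02] [-0.0, -0.0, -5.6]
[0.57, 1.82, 1.02] [-0.0, -0.0, -5.6]
[0.39, 1.87, 1.02] [-0.0, -0.0, -5.6]
[0.2, 1.9, 1.02] [-0.0, -0.0, -5.6]
[0.02, 1.91, 1.02] [-0.0, -0.0, -5.6]
[-0.17, 1.9, 1.02] [-0.0, -0.0, -5.6]
[-0.35, 1.87, 1.02] [-0.0, -0.0, -5.6]
[-0.53, 1.83, 1.02] [-0.0, -0.0, -5.6]
```

```bash
python3 -m inch '[{"tx":1.4,"ty":1.3,"tz":0,"ax":0,"ay":0,"az":-5.6,"jaw":0.4},{"tx":1.2,"ty":1.5,"tz":0,"ax":0,"ay":0,"az":-5.6,"jaw":0.4},{"tx":1.1,"ty":1.6,"tz":0,"ax":0,"ay":0,"az":-5.6,"jaw":0.4},{"tx":0.9,"ty":1.7,"tz":0,"ax":0,"ay":0,"az":-5.6,"jaw":0.4},{"tx":0.7,"ty":1.8,"tz":1,"ax":0,"ay":0,"az":-5.6,"jaw":0.4},{"tx":0.6,"ty":1.8,"tz":1,"ax":0,"ay":0,"az":-5.6,"jaw":0.4},{"tx":0.4,"ty":1.9,"tz":1,"ax":0,"ay":0,"az":-5.6,"jaw":0.4},{"tx":0.2,"ty":1.9,"tz":1,"ax":0,"ay":0,"az":-5.6,"jaw":0.4},{"tx":0,"ty":1.9,"tz":1,"ax":0,"ay":0,"az":-5.6,"jaw":0.4},{"tx":-0.2,"ty":1.9,"tz":1.5,"ax":0,"ay":0,"az":-5.6,"jaw":0.4},{"tx":-0.4,"ty":1.9,"tz":1.5,"ax":0,"ay":0,"az":-5.6,"jaw":0.4},{"tx":-0.5,"ty":1.8,"tz":1,"ax":0,"ay":0,"az":-5.6,"jaw":0.4}]'; python3 -m inch '[{"tx":0,"ty":0,"tz":0,"ax":0,"ay":0,"az":0,"jaw":0.4}]'; python3 go.py 520.2 13 2.5 8.2
python3 - <<'E'
from h import *
for n in('top','side'):
    im,d=shot(n,n+'5.png'); W=cloud(n,d)
    bars(n,im,W,(380,720,-180,200)); bars(n,im,W,(400,720,150,400),30,46)
E
```

```text
t: 20.9
ee_pos: [515.6, 10.6, 87.3]
orientation: [-3.133, -0.223, 0.004]
ft_force: [-0.0, 0.2, 0.1]
width: 35.3
t: 21.02
ee_pos: [515.4, 10.5, 87.4]
orientation: [-3.134, -0.214, 0.005]
ft_force: [-0.0, 0.3, 0.4]
width: 35.2
from [515.4  10.5  87.4] psi 7.8 F [-0.   0.3  0.4] w 35.2 t 21.0 dist 85.0 turn [-0.   0.2 -0.4] n 2
[0.27, -0.09, 4.24] [-0.0, 0.1, -0.2]
[0.26, -0.09, 4.24] [-0.0, 0.1, -0.2]
top bar 63 [308. 192.] (array([ 619.4, -108.4]), 23.2, 20.9, -83.0) z 16.0 mean [ 618.4 -108.7   15.9]
top bar 252 [186. 190.] (array([569.9, 231. ]), 100.4, 20.1, 29.9) z 38.1 mean [568.9 230.2  38. ]
side bar 257 [233. 227.] (array([519.5,  14.4]), 102.2, 21.8, -82.9) z 16.3 mean [519.6  11.4  16.3]
side bar 280 [278. 238.] (array([607.5, -73.1]), 101.9, 21.6, -75.9) z 16.2 mean [607.9 -74.7  16.2]
```

View pics/side5.png

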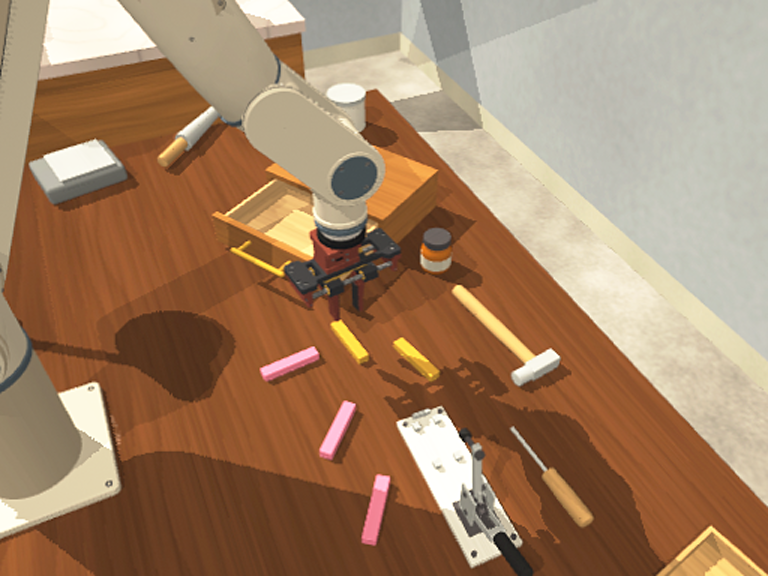

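The held bar now lies flat in the drawer (top measurement 570,231, z 38), and bar0 is undisturbed under the gripper. I grasp bar0.

```bash
python3 -m inch '[{"tx":0.3,"ty":-0.2,"tz":3,"ax":0,"ay":0,"az":0,"jaw":0.4},{"tx":0.2,"ty":-0.1,"tz":3,"ax":0,"ay":0,"az":0,"jaw":0.4},{"tx":0,"ty":0,"tz":1.5,"ax":0,"ay":0,"az":0,"jaw":0.4},{"tx":0,"ty":0,"tz":0.5,"ax":0,"ay":0,"az":0,"jaw":0.4},{"tx":0,"ty":0,"tz":0,"ax":0,"ay":0,"az":0,"jaw":0.4}]'
```

```text
t: 21.75
ee_pos: [521.9, 15.0, 9.0]
orientation: [3.134, 0.218, 0.001]
ft_force: [0.1, -0.6, 1.0]
width: 34.8
```

```bash
python3 -m inch '[{"tx":-0.1,"ty":0.1,"tz":0.4,"ax":0,"ay":0,"az":0,"jaw":0.4},{"tx":0,"ty":0,"tz":0,"ax":0,"ay":0,"az":0,"jaw":0},{"tx":0,"ty":0,"tz":0,"ax":0,"ay":0,"az":0,"jaw":0},{"tx":0,"ty":0,"tz":0,"ax":0,"ay":0,"az":0,"jaw":0},{"tx":0,"ty":0,"tz":0,"ax":0,"ay":0,"az":0,"jaw":0},{"tx":0,"ty":0,"tz":-1,"ax":0,"ay":0,"az":0,"jaw":0},{"tx":0,"ty":0,"tz":-3,"ax":0,"ay":0,"az":0,"jaw":0},{"tx":0,"ty":0,"tz":-5,"ax":0,"ay":0,"az":0,"jaw":0},{"tx":0,"ty":0,"tz":-5,"ax":0,"ay":0,"az":0,"jaw":0},{"tx":0,"ty":0,"tz":-2,"ax":0,"ay":0,"az":0,"jaw":0},{"tx":0,"ty":0,"tz":0,"ax":0,"ay":0,"az":0,"jaw":0}]'; python3 go.py 499.5 357 160 -59.3 12
python3 - <<'E'
from h import *
n='side';im,d=shot(n); W=cloud(n,d); bars(n,im,W,(380,720,-180,200));bars(n,im,W,(380,720,-180,200),120,220)
E
```

```text
t: 23.12
ee_pos: [521.6, 13.8, 166.4]
orientation: [3.134, 0.218, 0.005]
ft_force: [-0.4, -0.3, -3.9]
width: 19.7
from [521.6  13.8 166.4] psi 8.0 F [-0.4 -0.3 -3.9] w 19.7 t 23.1 dist 344.0 turn [-0.1 -0.2 67.3] n 12
[0.21, -2.86, 0.05] [-0.0, -0.0, 5.6]
[-0.07, -2.86, 0.05] [-0.0, -0.0, 5.6]
[-0.35, -2.84, 0.05] [-0.0, -0.0, 5.6]
[-0.62, -2.8, 0.05] [-0.0, -0.0, 5.6]
[-0.89, -2.72, 0.05] [-0.0, -0.0, 5.6]
[-1.15, -2.62, 0.05] [-0.0, -0.0, 5.6]
[-1.4, -2.5, 0.05] [-0.0, -0.0, 5.6]
[-1.64, -2.35, 0.05] [-0.0, -0.0, 5.6]
[-1.86, -2.18, 0.05] [-0.0, -0.0, 5.6]
[-2.07, -1.98, 0.05] [-0.0, -0.0, 5.6]
[-2.25, -1.77, 0.05] [-0.0, -0.0, 5.6]
[-2.41, -1.55, 0.05] [-0.0, -0.0, 5.6]
side bar 283 [278. 239.] (array([607.7, -72.9]), 100.6, 22.5, -75.0) z 16.4 mean [607.9 -74.6  16.2]
side bar 212 [235. 187.] (array([521.2,  -0.9]), 72.7, 22.6, -82.3) z 177.6 mean [523.2  -7.4 178.5]
```

```bash
python3 -m inch '[{"tx":0.2,"ty":-2.9,"tz":0,"ax":0,"ay":0,"az":5.6,"jaw":0},{"tx":-0.1,"ty":-2.9,"tz":0,"ax":0,"ay":0,"az":5.6,"jaw":0},{"tx":-0.4,"ty":-2.8,"tz":0,"ax":0,"ay":0,"az":5.6,"jaw":0},{"tx":-0.6,"ty":-2.8,"tz":0,"ax":0,"ay":0,"az":5.6,"jaw":0},{"tx":-0.9,"ty":-2.7,"tz":0,"ax":0,"ay":0,"az":5.6,"jaw":0},{"tx":-1.2,"ty":-2.6,"tz":0,"ax":0,"ay":0,"az":5.6,"jaw":0},{"tx":-1.4,"ty":-2.5,"tz":0,"ax":0,"ay":0,"az":5.6,"jaw":0},{"tx":-1.6,"ty":-2.3,"tz":0,"ax":0,"ay":0,"az":5.6,"jaw":0},{"tx":-1.9,"ty":-2.2,"tz":0,"ax":0,"ay":0,"az":5.6,"jaw":0},{"tx":-2.1,"ty":-2,"tz":0,"ax":0,"ay":0,"az":5.6,"jaw":0},{"tx":-2.2,"ty":-1.8,"tz":0,"ax":0,"ay":0,"az":5.6,"jaw":0},{"tx":-2.4,"ty":-1.5,"tz":0,"ax":0,"ay":0,"az":5.6,"jaw":0}]';python3 -m inch '[{"tx":0,"ty":0,"tz":0,"ax":0,"ay":0,"az":0,"jaw":0}]'; python3 go.py 499.5 357 30 -59.3
```

```text
t: 24.68
ee_pos: [495.8, 356.6, 162.2]
orientation: [2.725, -1.555, -0.003]
ft_force: [0.3, -0.2, -3.8]
width: 19.7
t: 24.8
ee_pos: [495.8, 357.4, 162.4]
orientation: [2.73, -1.549, -0.002]
ft_force: [0.1, -0.5, -3.4]
width: 19.7
from [495.8 357.4 162.4] psi -59.1 F [ 0.1 -0.5 -3.4] w 19.7 t 24.8 dist 132.0 turn [ 0.2 -0.   0.2] n 3
[0.08, -0.11, 4.41] [0.1, -0.0, 0.1]
[0.08, -0.11, 4.41] [0.1, -0.0, 0.1]
[0.08, -0.1, 4.41] [0.1, -0.0, 0.1]
```

```bash
python3 -m inch '[{"tx":0.1,"ty":-0.2,"tz":4,"ax":0,"ay":0,"az":0,"jaw":0},{"tx":0.1,"ty":-0.1,"tz":4,"ax":0,"ay":0,"az":0,"jaw":0},{"tx":0,"ty":0,"tz":3,"ax":0,"ay":0,"az":0,"jaw":0},{"tx":0,"ty":0,"tz":1.8,"ax":0,"ay":0,"az":0,"jaw":0},{"tx":0,"ty":0,"tz":0.5,"ax":0,"ay":0,"az":0,"jaw":0},{"tx":0,"ty":0,"tz":0,"ax":0,"ay":0,"az":0,"jaw":0}]'
```

```text
t: 25.55
ee_pos: [501.0, 356.2, 31.9]
orientation: [-2.731, 1.552, -0.0]
ft_force: [0.3, 0.3, -3.7]
width: 19.9
```

```bash
python3 -m inch '[{"tx":0,"ty":0,"tz":0.4,"ax":0,"ay":0,"az":0,"jaw":0},{"tx":0,"ty":0,"tz":0,"ax":0,"ay":0,"az":0,"jaw":0.4},{"tx":0,"ty":0,"tz":0,"ax":0,"ay":0,"az":0,"jaw":0.4},{"tx":0,"ty":0,"tz":0,"ax":0,"ay":0,"az":0,"jaw":0.4},{"tx":0,"ty":0,"tz":-2,"ax":0,"ay":0,"az":0,"jaw":0.4},{"tx":0,"ty":0,"tz":-5,"ax":0,"ay":0,"az":0,"jaw":0.4},{"tx":0,"ty":0,"tz":-5,"ax":0,"ay":0,"az":0,"jaw":0.4},{"tx":0,"ty":0,"tz":-1,"ax":0,"ay":0,"az":0,"jaw":0.4},{"tx":0,"ty":0,"tz":0,"ax":0,"ay":0,"az":0,"jaw":0.4}]'; python3 go.py 608.5 -73 150 14 12;  python3 - <<'E'
from h import *
for n in('top','side'):
    im,d=shot(n); W=cloud(n,d); bars(n,im,W,(380,720,-180,200)); bars(n,im,W,(400,720,150,420),30,46)
E
```

```text
t: 26.68
ee_pos: [500.9, 356.5, 158.9]
orientation: [-2.729, 1.552, -0.001]
ft_force: [0.4, 0.4, -1.1]
width: 34.9
from [500.9 356.5 158.9] psi -59.2 F [ 0.4  0.4 -1.1] w 34.9 t 26.7 dist 443.0 turn [ -0.1  -0.1 -73.2] n 12
[3.53, 1.06, 0.07] [-0.0, -0.0, -6.1]
[3.4, 1.43, 0.07] [-0.0, -0.0, -6.1]
[3.23, 1.78, 0.07] [-0.0, -0.0, -6.1]
[3.02, 2.12, 0.07] [-0.0, -0.0, -6.1]
[2.78, 2.43, 0.07] [-0.0, -0.0, -6.1]
[2.51, 2.71, 0.07] [-0.0, -0.0, -6.1]
[2.2, 2.96, 0.07] [-0.0, -0.0, -6.1]
[1.88, 3.18, 0.07] [-0.0, -0.0, -6.1]
[1.53, 3.36, 0.07] [-0.0, -0.0, -6.1]
[1.16, 3.5, 0.07] [-0.0, -0.0, -6.1]
[0.78, 3.61, 0.07] [-0.0, -0.0, -6.1]
[0.4, 3.67, 0.07] [-0.0, -0.0, -6.1]
top bar 75 [202. 186.] (array([594. , 188.6]), 47.1, 22.4, 0.7) z 21.9 mean [589.6 191.9  21.7]
top bar 255 [295. 193.] (array([609.5, -72.6]), 99.6, 20.7, -75.8) z 16.0 mean [609.1 -71.9  16. ]
top bar 259 [186. 190.] (array([569.5, 231.1]), 99.7, 20.1, 30.6) z 38.2 mean [569.1 230.7  38. ]
top bar 212 [139. 208.] (array([499.7, 353.7]), 88.1, 19.3, 30.8) z 38.0 mean [498.3 352.5  38. ]
side bar 282 [278. 238.] (array([607.9, -72.8]), 99.6, 22.9, -76.4) z 16.4 mean [607.6 -74.   16.3]
side bar 182 [225. 140.] (array([627.4, 339.6]), 184.2, 10.4, -58.8) z 40.2 mean [630.2 337.   40.4]
side bar 63 [166. 142.] (array([455.8, 401.3]), 64.4, 7.1, 33.3) z 40.0 mean [456.1 401.8  40.1]
side bar 174 [185. 148.] (array([504.8, 355.7]), 97.0, 26.9, 25.4) z 38.0 mean [503.9 355.7  38.1]
side bar 164 [221. 165.] (array([575.4, 234.5]), 87.6, 24.5, 33.9) z 38.1 mean [574.  232.3  37.9]
side bar 119 [238. 171.] (array([610.9, 184.4]), 130.4, 5.1, 30.9) z 39.4 mean [607.4 182.4  39.8]
```

Both bars lie in the drawer. On to the last loose bar at (608.5, -73).

```bash
python3 -m inch '[{"tx":3.5,"ty":1.1,"tz":0,"ax":0,"ay":0,"az":-6.1,"jaw":0.4},{"tx":3.4,"ty":1.4,"tz":0,"ax":0,"ay":0,"az":-6.1,"jaw":0.4},{"tx":3.2,"ty":1.8,"tz":0,"ax":0,"ay":0,"az":-6.1,"jaw":0.4},{"tx":3,"ty":2.1,"tz":0,"ax":0,"ay":0,"az":-6.1,"jaw":0.4},{"tx":2.8,"ty":2.4,"tz":0,"ax":0,"ay":0,"az":-6.1,"jaw":0.4},{"tx":2.5,"ty":2.7,"tz":0,"ax":0,"ay":0,"az":-6.1,"jaw":0.4},{"tx":2.2,"ty":3,"tz":0.5,"ax":0,"ay":0,"az":-6.1,"jaw":0.4},{"tx":1.9,"ty":3.2,"tz":0.5,"ax":0,"ay":0,"az":-6.1,"jaw":0.4},{"tx":1.5,"ty":3.4,"tz":1,"ax":0,"ay":0,"az":-6.1,"jaw":0.4},{"tx":1.2,"ty":3.5,"tz":1,"ax":0,"ay":0,"az":-6.1,"jaw":0.4},{"tx":0.8,"ty":3.6,"tz":1,"ax":0,"ay":0,"az":-6.1,"jaw":0.4},{"tx":0.4,"ty":3.7,"tz":1,"ax":0,"ay":0,"az":-6.1,"jaw":0.4}]'; python3 -m inch '[{"tx":0,"ty":0,"tz":0,"ax":0,"ay":0,"az":0,"jaw":0.4}]'; python3 go.py 608.5 -73 30 13.9
python3 - <<'E'
from h import *
n='side';im,d=shot(n); W=cloud(n,d); bars(n,im,W,(380,720,-180,200))
E
```

```text
t: 28.28
ee_pos: [606.9, -74.7, 105.3]
orientation: [-3.117, -0.387, 0.005]
ft_force: [0.2, -0.0, -0.2]
width: 35.4
t: 28.4
ee_pos: [606.7, -75.6, 105.0]
orientation: [-3.118, -0.377, 0.007]
ft_force: [0.1, 0.4, -0.6]
width: 35.5
from [606.7 -75.6 105. ] psi 13.8 F [ 0.1  0.4 -0.6] w 35.5 t 28.4 dist 75.0 turn [-0.1  0.2 -0.1] n 2
[0.13, -0.1, 3.75] [-0.0, 0.1, -0.1]
[0.13, -0.1, 3.75] [-0.0, 0.1, -0.1]
side bar 285 [278. 239.] (array([607.9, -72.7]), 102.4, 21.2, -75.5) z 16.0 mean [608.1 -75.3  16. ]
```

```bash
python3 -m inch '[{"tx":0.1,"ty":-0.2,"tz":4,"ax":0,"ay":0,"az":0,"jaw":0.4},{"tx":0,"ty":0,"tz":3,"ax":0,"ay":0,"az":0,"jaw":0.4},{"tx":0,"ty":0,"tz":2,"ax":0,"ay":0,"az":0,"jaw":0.4},{"tx":0,"ty":0,"tz":0.6,"ax":0,"ay":0,"az":0,"jaw":0.4},{"tx":0,"ty":0,"tz":0,"ax":0,"ay":0,"az":0,"jaw":0.4}]'
```

```text
t: 29.08
ee_pos: [608.6, -71.1, 11.8]
orientation: [-3.118, -0.382, 0.0]
ft_force: [0.2, 0.5, 0.7]
width: 35.1
```

```bash
python3 -m inch '[{"tx":0,"ty":0.1,"tz":0.6,"ax":0,"ay":0,"az":0,"jaw":0.4},{"tx":0,"ty":0,"tz":0,"ax":0,"ay":0,"az":0,"jaw":0},{"tx":0,"ty":0,"tz":0,"ax":0,"ay":0,"az":0,"jaw":0},{"tx":0,"ty":0,"tz":0,"ax":0,"ay":0,"az":0,"jaw":0},{"tx":0,"ty":0,"tz":0,"ax":0,"ay":0,"az":0,"jaw":0},{"tx":0,"ty":0,"tz":-1,"ax":0,"ay":0,"az":0,"jaw":0},{"tx":0,"ty":0,"tz":-3,"ax":0,"ay":0,"az":0,"jaw":0},{"tx":0,"ty":0,"tz":-5,"ax":0,"ay":0,"az":0,"jaw":0},{"tx":0,"ty":0,"tz":-5,"ax":0,"ay":0,"az":0,"jaw":0},{"tx":0,"ty":0,"tz":-1.5,"ax":0,"ay":0,"az":0,"jaw":0},{"tx":0,"ty":0,"tz":0,"ax":0,"ay":0,"az":0,"jaw":0}]'; python3 go.py 535 296.7 160 -59.3 12
python3 - <<'E'
from h import *
n='side';im,d=shot(n); W=cloud(n,d); bars(n,im,W,(380,720,-180,200));bars(n,im,W,(380,720,-180,200),120,220)
E
```

```text
t: 30.45
ee_pos: [608.8, -72.4, 161.0]
orientation: [3.118, 0.382, 0.002]
ft_force: [-0.6, -0.3, -3.3]
width: 19.8
from [608.8 -72.4 161. ] psi 14.0 F [-0.6 -0.3 -3.3] w 19.8 t 30.4 dist 376.0 turn [-0.  -0.1 73.3] n 12
[0.15, -3.13, 0.01] [-0.0, -0.0, 6.1]
[-0.19, -3.13, 0.01] [-0.0, -0.0, 6.1]
[-0.52, -3.09, 0.01] [-0.0, -0.0, 6.1]
[-0.85, -3.02, 0.01] [-0.0, -0.0, 6.1]
[-1.16, -2.91, 0.01] [-0.0, -0.0, 6.1]
[-1.47, -2.77, 0.01] [-0.0, -0.0, 6.1]
[-1.75, -2.6, 0.01] [-0.0, -0.0, 6.1]
[-2.02, -2.4, 0.01] [-0.0, -0.0, 6.1]
[-2.26, -2.17, 0.01] [-0.0, -0.0, 6.1]
[-2.48, -1.92, 0.01] [-0.0, -0.0, 6.1]
[-2.67, -1.64, 0.01] [-0.0, -0.0, 6.1]
[-2.83, -1.35, 0.01] [-0.0, -0.0, 6.1]
side bar 214 [286. 202.] (array([612.5, -93. ]), 58.8, 23.3, -75.7) z 171.1 mean [613.3 -97.7 171.5]
```

```bash
python3 -m inch '[{"tx":0.2,"ty":-3.1,"tz":0,"ax":0,"ay":0,"az":6.1,"jaw":0},{"tx":-0.2,"ty":-3.1,"tz":0,"ax":0,"ay":0,"az":6.1,"jaw":0},{"tx":-0.5,"ty":-3.1,"tz":0,"ax":0,"ay":0,"az":6.1,"jaw":0},{"tx":-0.8,"ty":-3,"tz":0,"ax":0,"ay":0,"az":6.1,"jaw":0},{"tx":-1.2,"ty":-2.9,"tz":0,"ax":0,"ay":0,"az":6.1,"jaw":0},{"tx":-1.5,"ty":-2.8,"tz":0,"ax":0,"ay":0,"az":6.1,"jaw":0},{"tx":-1.8,"ty":-2.6,"tz":0,"ax":0,"ay":0,"az":6.1,"jaw":0},{"tx":-2,"ty":-2.4,"tz":0,"ax":0,"ay":0,"az":6.1,"jaw":0},{"tx":-2.3,"ty":-2.2,"tz":0,"ax":0,"ay":0,"az":6.1,"jaw":0},{"tx":-2.5,"ty":-1.9,"tz":0,"ax":0,"ay":0,"az":6.1,"jaw":0},{"tx":-2.7,"ty":-1.6,"tz":0,"ax":0,"ay":0,"az":6.1,"jaw":0},{"tx":-2.8,"ty":-1.4,"tz":0,"ax":0,"ay":0,"az":6.1,"jaw":0}]';python3 -m inch '[{"tx":0,"ty":0,"tz":0,"ax":0,"ay":0,"az":0,"jaw":0}]'; python3 go.py 535 296.7 30 -59.3
```

```text
t: 32.0
ee_pos: [532.9, 296.9, 157.6]
orientation: [2.725, -1.555, -0.004]
ft_force: [-0.1, 0.2, -2.1]
width: 19.7
t: 32.12
ee_pos: [532.9, 297.8, 157.9]
orientation: [2.73, -1.548, -0.004]
ft_force: [0.3, -0.2, -2.6]
width: 19.9
from [532.9 297.8 157.9] psi -59.1 F [ 0.3 -0.2 -2.6] w 19.9 t 32.1 dist 128.0 turn [0.2 0.  0.2] n 3
[0.07, -0.06, 4.26] [0.1, 0.0, 0.1]
[0.07, -0.05, 4.26] [0.1, 0.0, 0.1]
[0.07, -0.05, 4.26] [0.1, 0.0, 0.1]
```

```bash
python3 -m inch '[{"tx":0.1,"ty":-0.1,"tz":4,"ax":0,"ay":0,"az":0,"jaw":0},{"tx":0.1,"ty":0,"tz":4,"ax":0,"ay":0,"az":0,"jaw":0},{"tx":0,"ty":0,"tz":3,"ax":0,"ay":0,"az":0,"jaw":0},{"tx":0,"ty":0,"tz":1.5,"ax":0,"ay":0,"az":0,"jaw":0},{"tx":0,"ty":0,"tz":0.2,"ax":0,"ay":0,"az":0,"jaw":0},{"tx":0,"ty":0,"tz":0,"ax":0,"ay":0,"az":0,"jaw":0}]'
```

```text
t: 32.88
ee_pos: [537.1, 295.5, 34.3]
orientation: [-2.731, 1.552, -0.001]
ft_force: [1.2, 0.1, -1.8]
width: 19.3
```

```bash
python3 -m inch '[{"tx":0,"ty":0,"tz":0.5,"ax":0,"ay":0,"az":0,"jaw":0},{"tx":0,"ty":0,"tz":0,"ax":0,"ay":0,"az":0,"jaw":0.4},{"tx":0,"ty":0,"tz":0,"ax":0,"ay":0,"az":0,"jaw":0.4},{"tx":0,"ty":0,"tz":0,"ax":0,"ay":0,"az":0,"jaw":0.4},{"tx":0,"ty":0,"tz":-2,"ax":0,"ay":0,"az":0,"jaw":0.4},{"tx":0,"ty":0,"tz":-5,"ax":0,"ay":0,"az":0,"jaw":0.4},{"tx":0,"ty":0,"tz":-5,"ax":0,"ay":0,"az":0,"jaw":0.4},{"tx":0,"ty":0,"tz":-4,"ax":0,"ay":0,"az":0,"jaw":0.4},{"tx":0,"ty":5,"tz":0,"ax":0,"ay":0,"az":0,"jaw":0.2},{"tx":0,"ty":5,"tz":0,"ax":0,"ay":0,"az":0,"jaw":0},{"tx":0,"ty":5,"tz":0,"ax":0,"ay":0,"az":0,"jaw":0},{"tx":0,"ty":0,"tz":0,"ax":0,"ay":0,"az":0,"jaw":0}]'
python3 - <<'E'
from h import *
shot('side','side6.png'); n='top'
im,d=shot(n,n+'6.png'); W=cloud(n,d); bars(n,im,W,(380,720,-330,200)); bars(n,im,W,(400,720,150,420),30,46)
a=cv2.imread('pics/top6.png')[80:340,60:460]; b=cv2.imread('pics/side6.png')[60:320,180:580]
cv2.imwrite('pics/c6.png',np.vstack([a,b]))
E
```

```text
t: 34.38
ee_pos: [404.8, 217.2, 189.6]
orientation: [2.73, -1.552, -0.001]
ft_force: [0.4, 0.6, 1.2]
width: 1.0
top bar 256 [186. 190.] (array([570.1, 231.6]), 100.1, 20.2, 30.6) z 37.7 mean [569.6 230.8  38. ]
top bar 267 [162. 197.] (array([538.6, 294.7]), 100.9, 20.7, 31.2) z 37.8 mean [538.3 294.   37.9]
```

View pics/c6.png

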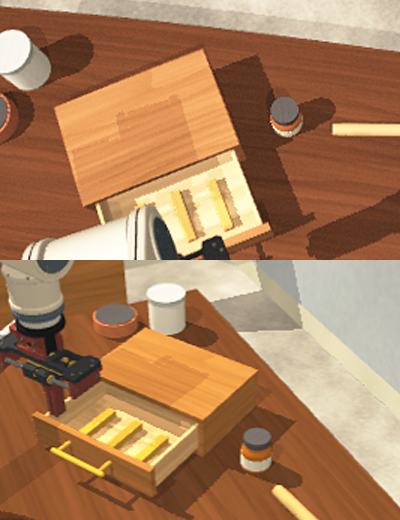

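All three bars lie flat in the drawer (side crop px 95,420; 120,435; 150,445), and none is left loose. I lower the closed fingers in front of the handle and push.

```bash
python3 -m inch '[{"tx":0,"ty":2,"tz":4,"ax":0,"ay":0,"az":0,"jaw":0},{"tx":0,"ty":0,"tz":4,"ax":0,"ay":0,"az":0,"jaw":0},{"tx":0,"ty":0,"tz":4,"ax":0,"ay":0,"az":0,"jaw":0},{"tx":0,"ty":0,"tz":2.2,"ax":0,"ay":0,"az":0,"jaw":0},{"tx":0,"ty":0,"tz":0,"ax":0,"ay":0,"az":0,"jaw":0}]'; python3 -m inch '[{"tx":0,"ty":-1,"tz":0.4,"ax":0,"ay":0,"az":0,"jaw":0},{"tx":0,"ty":-1,"tz":0,"ax":0,"ay":0,"az":0,"jaw":0},{"tx":0,"ty":-1,"tz":0,"ax":0,"ay":0,"az":0,"jaw":0},{"tx":0,"ty":-1.5,"tz":0,"ax":0,"ay":0,"az":0,"jaw":0},{"tx":0,"ty":-1.5,"tz":0,"ax":0,"ay":0,"az":0,"jaw":0},{"tx":0,"ty":-1,"tz":0,"ax":0,"ay":0,"az":0,"jaw":0},{"tx":0,"ty":0,"tz":0,"ax":0,"ay":0,"az":0,"jaw":0}]'
python3 - <<'E'
from h import *
o=get_obs()['ee_pos'];print((o[:2]-[683,384.5])@np.array([[.86,-.5105],[.5105,.86]]),'target x -167.6')
E
```

```text
t: 35.1
ee_pos: [391.1, 208.9, 45.5]
orientation: [2.73, -1.552, -0.002]
ft_force: [-0.3, 0.3, -0.2]
width: 0.2
t: 35.98
ee_pos: [451.7, 245.0, 42.7]
orientation: [-2.73, 1.552, -0.001]
ft_force: [-1.0, 0.1, -0.1]
width: 0.1
[-270.1082463    -1.92417648] target x -167.6
```

```bash
python3 -m inch '[{"tx":0,"ty":-1.2,"tz":0,"ax":0,"ay":0,"az":0,"jaw":0},{"tx":0,"ty":-1.5,"tz":0,"ax":0,"ay":0,"az":0,"jaw":0},{"tx":0,"ty":-1.5,"tz":0,"ax":0,"ay":0,"az":0,"jaw":0},{"tx":0,"ty":-1.5,"tz":0,"ax":0,"ay":0,"az":0,"jaw":0},{"tx":0,"ty":-1.2,"tz":0,"ax":0,"ay":0,"az":0,"jaw":0},{"tx":0,"ty":-1,"tz":0,"ax":0,"ay":0,"az":0,"jaw":0},{"tx":0,"ty":-0.6,"tz":0,"ax":0,"ay":0,"az":0,"jaw":0},{"tx":0,"ty":-0.5,"tz":0,"ax":0,"ay":0,"az":0,"jaw":0},{"tx":0,"ty":0,"tz":0,"ax":0,"ay":0,"az":0,"jaw":0}]'; python3 -m inch '[{"tx":0,"ty":-0.4,"tz":0,"ax":0,"ay":0,"az":0,"jaw":0},{"tx":0,"ty":0,"tz":0,"ax":0,"ay":0,"az":0,"jaw":0}]';python3 -m inch '[{"tx":0,"ty":-0.4,"tz":0,"ax":0,"ay":0,"az":0,"jaw":0},{"tx":0,"ty":0,"tz":0,"ax":0,"ay":0,"az":0,"jaw":0}]'
python3 - <<'E'
from h import *
o=get_obs()['ee_pos'];print((o[:2]-[683,384.5])@np.array([[.86,-.5105],[.5105,.86]]),'target x -167.6')
E
```

```text
t: 37.1
ee_pos: [528.5, 290.6, 42.8]
orientation: [-2.73, 1.552, -0.001]
ft_force: [-0.2, 0.6, 0.4]
width: 0.4
t: 37.35
ee_pos: [531.8, 292.6, 42.8]
orientation: [-2.731, 1.552, -0.001]
ft_force: [-0.4, -0.7, -0.0]
width: 0.7
t: 37.6
ee_pos: [535.3, 294.8, 42.8]
orientation: [-2.73, 1.552, -0.001]
ft_force: [0.2, -0.6, -0.5]
width: 0.4
[-172.79549191   -1.79731087] target x -167.6
```

```bash
python3 -m inch '[{"tx":0,"ty":-0.3,"tz":0,"ax":0,"ay":0,"az":0,"jaw":0},{"tx":0,"ty":0,"tz":0,"ax":0,"ay":0,"az":0,"jaw":0}]';python3 -m inch '[{"tx":0,"ty":-0.3,"tz":0,"ax":0,"ay":0,"az":0,"jaw":0},{"tx":0,"ty":0,"tz":0,"ax":0,"ay":0,"az":0,"jaw":0}]';python3 -m inch '[{"tx":0,"ty":-0.3,"tz":0,"ax":0,"ay":0,"az":0,"jaw":0},{"tx":0,"ty":0,"tz":0,"ax":0,"ay":0,"az":0,"jaw":0}]'
```

```text
t: 37.85
ee_pos: [537.8, 296.2, 42.7]
orientation: [-2.731, 1.552, -0.001]
ft_force: [0.4, -0.7, 0.1]
width: 0.6
t: 38.1
ee_pos: [538.6, 296.8, 42.4]
orientation: [2.728, -1.551, -0.003]
ft_force: [-4.7, -3.5, 3.1]
width: 0.3
t: 38.35
ee_pos: [538.7, 296.8, 42.1]
orientation: [2.724, -1.549, -0.008]
ft_force: [-12.5, -8.6, 9.7]
width: 0.3
```

The drawer is at its shut stop, 15 N. I back off, rise, and do the final check.

```bash
python3 -m inch '[{"tx":0,"ty":1,"tz":0,"ax":0,"ay":0,"az":0,"jaw":0},{"tx":0,"ty":3,"tz":0,"ax":0,"ay":0,"az":0,"jaw":0},{"tx":0,"ty":5,"tz":0,"ax":0,"ay":0,"az":0,"jaw":0},{"tx":0,"ty":4,"tz":-4,"ax":0,"ay":0,"az":0,"jaw":0},{"tx":0,"ty":4,"tz":-5,"ax":0,"ay":0,"az":0,"jaw":0},{"tx":0,"ty":0,"tz":-5,"ax":0,"ay":0,"az":0,"jaw":0},{"tx":0,"ty":0,"tz":-4,"ax":0,"ay":0,"az":0,"jaw":0},{"tx":0,"ty":0,"tz":0,"ax":0,"ay":0,"az":0,"jaw":0},{"tx":0,"ty":0,"tz":0,"ax":0,"ay":0,"az":0,"jaw":0}]'
python3 - <<'E'
from h import *
for n in('top','side'):
    im,d=shot(n,n+'7.png'); W=cloud(n,d); bars(n,im,W,(380,720,-330,200))
    c=np.array([683,384.5]); l=(W[...,:2]-c)@np.array([[.86,-.5105],[.5105,.86]])
    s=(W[...,2]>52)&(W[...,2]<66)&(l[...,0]>-200)&(l[...,0]<-140)&(abs(l[...,1])<60); print('handle x',s.sum(),np.median(l[s][:,0]) if s.any() else 0)
    for th in('hammer','jar','graver'):
        m=masks_of(n,th)[0]; print(th,m['score'],np.round(np.nanmedian(W[m['pixels']],0)))
E
```

```text
t: 39.48
ee_pos: [397.0, 212.5, 221.0]
orientation: [2.731, -1.553, -0.0]
ft_force: [0.8, 0.8, -0.1]
width: 0.6
handle x 165 -152.92421256710085
hammer 0.57 [ 770. -103.   24.]
jar 0.79 [746. 134.  73.]
graver 0.63 [ 686. -386.   23.]
handle x 129 -155.26199025449586
hammer 0.83 [ 767. -125.   23.]
jar 0.56 [ 551. -433.   58.]
graver 0.92 [ 682. -397.   22.]
```

View pics/side7.png

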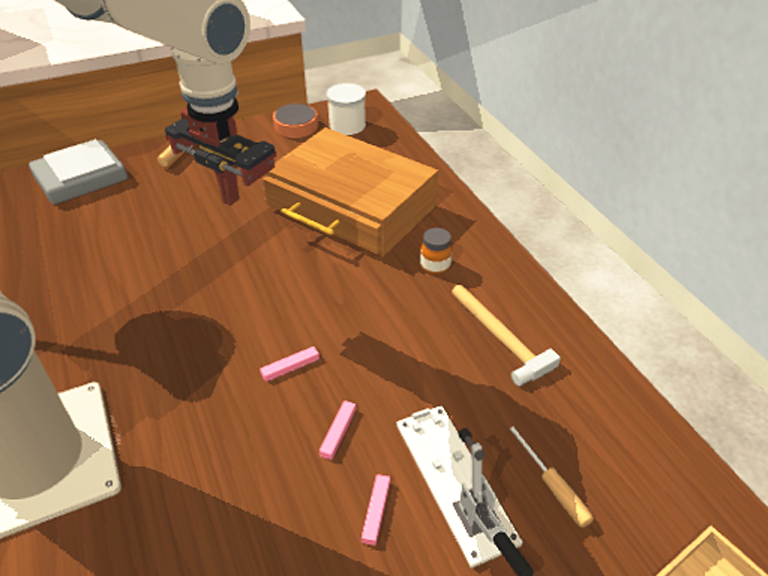

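Run:
```python
from h import *
for n in('top','side'):
    W=np.load(n+'0.npy')
    l=(W[...,:2]-[683,384.5])@np.array([[.86,-.5105],[.5105,.86]])
    s=(W[...,2]>52)&(W[...,2]<66)&(l[...,0]>-200)&(l[...,0]<-140)&(abs(l[...,1])<60); print('handle x at start',np.median(l[s][:,0]))
print(ctrl.close_job())
```

```text
handle x at start -154.95035035608615
handle x at start -157.1931197167176
the job is handed in; nothing more can be done
None
```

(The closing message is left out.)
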